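# Press a pin home with bench locking pliers

## Robot

A 6-joint arm with a two-finger parallel gripper is mounted at the origin on a cart in front of the work surface, level with it; the furniture and walls round the work are solid. World frame = base frame: x ahead of the robot, y to its left, z up, the work surface at z = 0. Lengths are in m, angles in degrees, forces in N, time in s.
With the tool pointing down it reaches from about 0.375 to 0.9 m from the base axis. Payload 3.1 kg.
Tool frame: the origin (TCP) lies between the finger pads; the fingertips stand 11 mm ahead of it and the grasp point (between the pads) lies 8 mm behind it; z points along the fingers, y is the line along which they close (so a half turn about z gives the same grasp; the last joint's range is limited). The gripper opens to 87 mm and grips with 3 to 60 N. Pads are 19 mm wide; open, the fingers measure 117 mm over their backs; the gripper's body (75 mm by 190 mm) begins 51 mm behind the grasp point.
Start: joints at [-78.753, 30.224, 82.088, -0, 67.689, -10.227], TCP at [0.229, -0.582, 0.205] pointing down, gripper open.
Joint ranges: [-176.69, 176.69], [-43.24, 126.21], [12.49, 139.97], [-82, 262], [0, 151.66], [-163.58, 163.58]. Speed limits (degrees/s): [159.86, 159.86, 180, 180, 180, 180].

## Interface

Orientations are given as a 3x3 rotation matrix whose columns are the frame's x, y, z axes.
In Python, from rig import bot, viewer, workorder, nets gives the robot as it stands. The module is installed in compiled form; this text tells all that it offers.
- The arm moves only by the tool move_arm, never from a script. Its argument "increments" is a list of rows, each a list of 7 numbers: the shift along the tool's x, y, z normalised to -1 to 1, where 1 is 0.3 m, then the turn, a rotation vector about the tool's x, y, z normalised to -1 to 1, where 1 is pi rad, then the opening, from 0 (shut) to 1 (fully open). In form: [[tx, ty, tz, wx, wy, wz, grip], ...]. A call has 1 to 10 rows; each row is the pose to reach, as a shift and turn from the pose commanded when the call began, along the tool's axes at that moment, turning the shorter way round; what a row does not reach only later rows make up. A row lasts 1/12 s, in which the tool goes at most 41.7 mm and 7.16 degrees, less where a joint would pass 70% of its speed; a pose out of reach is approached as far as the arm can. A call with a number of a shift or a turn outside -1 to 1 is refused whole. A call with a gripper value outside its range is refused whole. The fingers move at their own pace and stop on an object; the grip force is fixed at half the most. Time passes only in rows, so rows that repeat a pose let the fingers close. It gives the time, the measured TCP pose, the force, the opening and the grip force at its end, in the units of the state.
- bot.read_state(): the state, without advancing time (a new reading comes with each control period).
- viewer.capture(name): name is "scene" or "top" or "wrist"; returns a dict with "image" (384x512x3 uint8, blue, green, red), "K" (3x3 intrinsics, pixels), "eye" and "orientation" of the camera in the world. Camera axes: x right, y up, looking along -z (the intrinsics and any distortion apply to the point x, -y, -z); pixel columns grow to the right and rows downward; lengths in m; the calibration is good to about 2 mm. A picture is of the moment at which its call begins. There is no depth.
- workorder.hand_in(): hands the job in; it is judged then, once.
Trained networks look in the newest picture that a camera, given by its name, has taken for a name from the list of things; names that differ only in an ending like _2 or _b are one class to them, and where a whole thing is asked for, a point or a joint stands for the part that bears it (a point fixed in the world has none). Each returns a list of dicts, best first, with "conf" (0 to 1); they miss things now and then, are a little off and sometimes report something else, mostly with a low value. They report only what shows in the picture. A call takes as long as a camera call. They do not tell look-alikes from the thing itself.
- nets.find_in(camera, thing): "location" ([column, row] in pixels, amid what is visible of it).
The state is a dict: "time_s": time; "joint_positions": joint angles; "qvel": joint speeds; "tau": joint torques, N m; "position": TCP position; "tcp_rot": TCP orientation; "force": force on the tool from outside, world axes, zero at the start; "moment": the same for the moment, N m; "opening": opening from 0.0 (shut) to 1.0 (fully open); "grasp_force": force on a finger pad.
Only numpy, scipy, OpenCV 4.12 (cv2) and the standard library are available. Lean on these libraries where they do the work, as an engineer would, in place of code of your own. Each camera call takes 0.05 s, during which the arm holds its last target. There are 200 camera calls.

## Task

Stand the metal block upright in the nest of the bench-mounted locking pliers, with its pin facing the moving jaw. Squeeze the moving handle toward the fixed one until it snaps over centre and stays shut by itself with the pin pressed home, without leaning hard on it once it reaches its stop, and let go of it. Then pull the release lever so that the pliers spring open, let the lever go back, and leave the block standing in the nest and the small parts lying around undisturbed.

Things in the scene. Friction and masses are not known exactly. Their poses are not given: they have to be found in the camera images.
- locking_pliers: steel locking pliers bolted flat to the bench on a dark foot plate 12 mm thick. Frame: x from handles to jaws, y to the moving side (moving handle and jaw), z up; origin on the bench. In mm in this frame: fixed handle is a bar at y -22, x -145 to 5, top z 50; screw behind to x -167; anvil x 93 to 127, face at y -14, sloping back above z 44, top z 57. All pivots are vertical; all swings level
- nest_seat (a point): seat between the jaws, [110, 0, 40] mm in the pliers' frame, axes as theirs. Seated: its centre and axes agree with this (pin toward +y, the moving jaw). Floor z 12; walls with sloped lips, top z 24, 2 mm clear at both x ends; lip z 17 in front; anvil 1 mm behind. The open jaw clears the pin by 3 mm or more, its arm bends at y 30 to 100, top z 51: hold the block by its x faces
- block_centre (a point): centre of the loose aluminium block, 40 (x) x 26 (y) x 56 (z) mm, about 0.25 kg, standing upright on the bench; axes: z up, +y is the face from which the steel pin stands out
- press_pin (a joint): how far the pin (head 14 mm wide and 3 mm thick, at mid-height of the block's +y face) is pressed in: at 0 the head stands 5.5 mm clear of the face, at 0.0055 m it sits on the face. It moves with about 9 N of friction and stays where it is left
- squeeze_handle: moving handle: straight rubber-sleeved bar 16 mm wide, z 30 to 50 mm, reaching 135 mm from its pivot along its own -x; own +y is the outer side, to push on. A spring holds it open 0.66 rad out from the pliers' x axis. Shut, it lies along that axis within 0.12 rad (13 mm at the grip) either way: where depends on the adjusting screw and must be felt. More than 25 N on it is too much
- handle_grip (a point): middle of the handle's bar, 110 mm from its pivot, half-way up. Pushed here toward the fixed handle, it resists with up to about 6 to 12 N half-way, falling to nothing at the centre; past that it draws itself on by about 0.06 rad to a hard stop and stays locked. Let go before the centre, it springs open
- handle_pivot (a point): the moving handle's pivot, at [0, 16, 40] mm in the pliers' frame
- release_lever (a joint): release lever's angle: 0 at rest, up to 0.75 rad, growing as its tab is pulled toward the pliers' +y; a light spring (about 1 N at the tab) brings it back. With the pliers locked it meets the handle at 0 to 0.35 rad, pushes it back over centre by 0.08 to 0.5 rad (a few newtons), and the handle springs open
- lever_tab (a point): middle (z 85 mm) of the lever's upright round tab, 10 mm in diameter, z 60 to 102, at [-170, -1.5, 85] mm in the pliers' frame at rest, beyond the handles' ends. The lever is a strip 12 mm wide at z 60 to 66 mm from the tab to its pivot, above and between the handles
- lever_pivot (a point): the lever's pivot, at [-10, -1.5, 63] mm in the pliers' frame; the tab swings about it at 160 mm
- nut_2: loose hexagon nut, 36x41x17 mm, a bystander
- coil_spring: loose coil spring, 31 mm wide, 36 mm high, a bystander
- centre_punch: loose centre punch, 12x108 mm, a bystander
Mind the look-alikes: they are no part of the job. Of the things like the part that bears block_centre, leave any that is pink or purple; of the rest the smaller one is meant.

How it is judged (in metres and radians):
On the way, in this order (a step that is already met when the one before it is completed fails the run):
1. the block stands in the nest with its pin toward the moving jaw, released, and the pliers are still open (horizontal distance between block_centre and nest_seat below 0.005 m and z of block_centre in the frame of nest_seat below 0.0025 m and angle between the y axis of block_centre and the y axis of nest_seat, either way round below 0.12 rad and angle between block_centre's own z axis and vertical below 0.06 rad and y of handle_grip in the frame of locking_pliers above 0.07 m and contact force between the fingers and anything else below 0.3 N), for 0.2 s.
2. the handle stays shut by itself, untouched, and the pin is pressed home (y of handle_grip in the frame of locking_pliers below 0.045 m and contact force between each of the arm, the fingers and squeeze_handle below 0.3 N and value of joint press_pin above 0.0042 m), for 0.3 s.
3. the release lever is pulled (value of joint release_lever above 0.05 rad), for 0.05 s.
At the end, for the whole second after the job is handed in: The pliers are open again (handle grip more than 70 mm to the moving side in the pliers' frame) and still, the lever is back within 0.06 rad of rest, the pin is pressed in by more than 4.2 of its 5.5 mm, and the block stands upright in the nest, its centre within 6 mm of the seat (y of handle_grip in the frame of locking_pliers above 0.07 m and angular speed of squeeze_handle below 0.2 rad/s and value of joint release_lever below 0.06 rad and value of joint press_pin above 0.0042 m and horizontal distance between block_centre and nest_seat below 0.006 m and z of block_centre in the frame of nest_seat below 0.0025 m and angle between block_centre's own z axis and vertical below 0.06 rad); the robot touches nothing.
It fails at once if the handle is pushed with more than 25 N (contact force between any of the fingers, the arm and squeeze_handle above 25 N).
It fails at once if a bystander is shifted by more than 30 mm (distance of any of nut_2, coil_spring, centre_punch from where it was at the start of the episode above 0.03 m).
It also fails if it takes over 72 s, if anything falls off the work surface, if the arm or the gripper's body presses on something with over 40 N, if the wrist force passes 120 N, or if a joint passes its speed limit or range.

## Working session

There is one attempt and no reset: what is moved stays moved. The work goes in short steps, Python scripts to look and compute and a tool call to move; the robot and the scene stay as the last step left them, time stands still between calls to the robot, and variables do not carry over. Pictures are saved under pics/ and viewed, at most 10 in all, crops included, and the job is handed in when it is done.

Besides the shell and the picture viewer there is one more tool, called after ">>>" in YAML: its name, and indented under it one key for each argument. move_arm: Moves the arm, as the interface text tells. Its arguments: {"type":"object","properties":{"increments":{"type":"array"}},"required":["increments"]}

```bash
mkdir -p pics; cat > h.py <<'E'
import numpy as np, cv2
from rig import bot, viewer, workorder, nets
def ray(c,px):
    K=np.array(c["K"]);d=np.linalg.solve(K,[px[0],px[1],1.]);d=np.array([d[0],-d[1],-d[2]])
    return np.array(c["eye"]),np.array(c["orientation"])@d
def at_z(c,px,z):
    e,d=ray(c,px);return e+d*(z-e[2])/d[2]
def proj(c,p):
    q=np.array(c["orientation"]).T@(np.array(p)-np.array(c["eye"]));k=np.array(c["K"])@[q[0],-q[1],-q[2]]
    return k[:2]/k[2]
E
python3 - <<'E'
from h import *
ims={}
for n in("scene","top"):
    c=viewer.capture(n);ims[n]=c["image"];print(n,[k for k in c],np.round(c["eye"],3),np.round(c["orientation"],2).tolist())
    for t in["locking_pliers","squeeze_handle","handle_grip","handle_pivot","lever_tab","lever_pivot","nest_seat","block_centre","nut_2","coil_spring","centre_punch"]:
        print(t,[(np.round(r["location"]).tolist(),round(r["conf"],2),np.round(at_z(c,r["location"],.03)[:2],3).tolist()) for r in nets.find_in(n,t)[:4]])
    cv2.imwrite(f"pics/{n}0.png",cv2.resize(c["image"],(800,600)))
print(bot.read_state())
E
```

```text
scene ['image', 'K', 'eye', 'orientation'] [-0.183  0.498  0.472] [[-0.55, 0.33, -0.77], [-0.84, -0.21, 0.5], [0.0, 0.92, 0.39]]
locking_pliers [([250.0, 220.0], 0.73, [0.54, 0.025]), ([279.0, 214.0], 0.45, [0.527, -0.059])]
squeeze_handle [([278.0, 212.0], 0.8, [0.537, -0.065])]
handle_grip [([276.0, 212.0], 0.77, [0.541, -0.058])]
handle_pivot [([246.0, 217.0], 0.97, [0.557, 0.024])]
lever_tab [([375.0, 228.0], 0.74, [0.337, -0.208]), ([133.0, 222.0], 0.68, [0.693, 0.277]), ([268.0, 194.0], 0.66, [0.649, -0.113])]
lever_pivot [([247.0, 220.0], 0.86, [0.543, 0.029])]
nest_seat [([249.0, 216.0], 0.84, [0.56, 0.013])]
block_centre [([122.0, 248.0], 0.97, [0.578, 0.338]), ([141.0, 266.0], 0.8, [0.489, 0.325]), ([171.0, 249.0], 0.78, [0.519, 0.247]), ([184.0, 291.0], 0.58, [0.365, 0.284])]
nut_2 [([205.0, 277.0], 0.52, [0.383, 0.231])]
coil_spring [([124.0, 246.0], 0.33, [0.584, 0.331])]
centre_punch [([376.0, 228.0], 0.51, [0.333, -0.211]), ([251.0, 215.0], 0.36, [0.563, 0.005])]
top ['image', 'K', 'eye', 'orientation'] [ 0.053 -0.003  1.284] [[0.06, 0.92, -0.38], [-1.0, 0.06, -0.02], 
[... 904 characters left out ...]
300942e-03,
        6.76879811e+01, -1.02268290e+01]), 'qvel': array([ 0.00356507,  0.04327057, -0.05224012, -0.04312229,  0.10717932,
       -0.0485462 ]), 'tau': array([-8.95342946e-04, -4.40030551e+01, -1.76981324e+01,  6.32369402e-02,
        5.04583865e-02, -1.81341466e-05]), 'position': array([ 0.22881104, -0.58159457,  0.20456189]), 'tcp_rot': array([[ 9.30583383e-01,  3.66080001e-01, -2.54246737e-05],
       [ 3.66080000e-01, -9.30583383e-01, -4.37653309e-05],
       [-3.96813912e-05,  3.14198252e-05, -9.99999999e-01]]), 'force': array([-0.01958128, -0.31360532,  0.67022305]), 'moment': array([-0.07425975, -0.01164615,  0.02245047]), 'grasp_force': 0.0, 'opening': 0.9998195631873026}
```

View pics/top0.png

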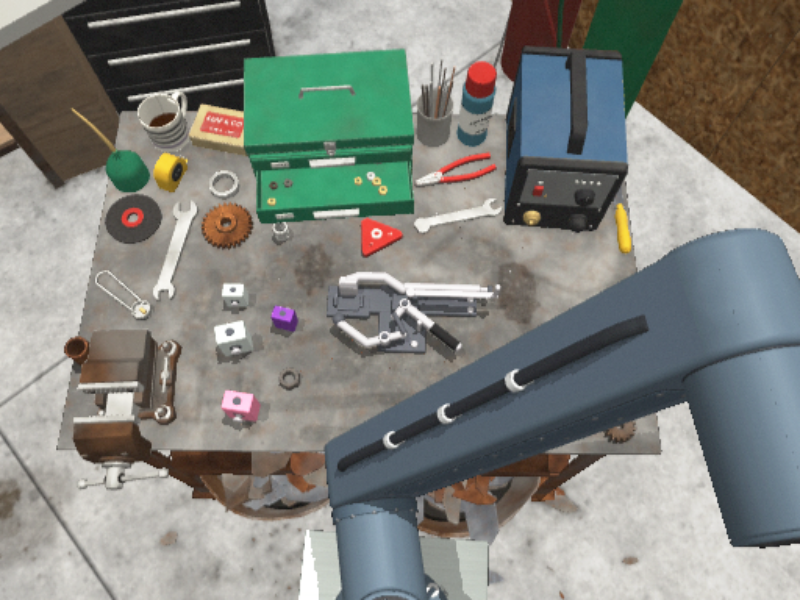

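View pics/scene0.png

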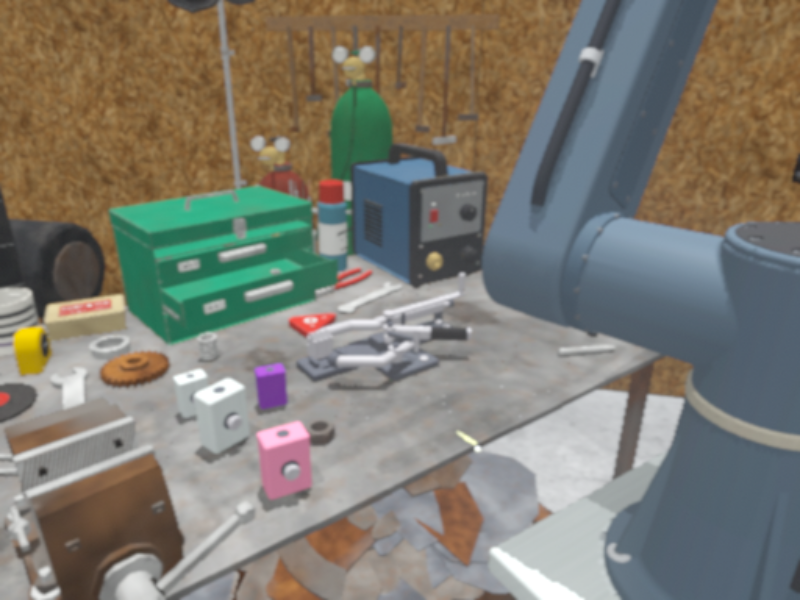

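The white blocks are the candidates, in top-view pixels of the enlarged picture. The small one is at (233,295), the large one at (232,338), a pink one at (240,405) and a purple one at (284,317). The small white one fits, because it is the smaller of those that are not pink or purple. The pliers are at (330–500, 275–350), with the jaws toward world +y and the moving side toward the robot. The punch is probably at scene (587,350). I'll move in for wrist views.

>>> move_arm:
  increments:
    - [0.777, -0.827, -0.583, 0, 0, 0.12, 1]
    - [0.777, -0.827, -0.583, 0, 0, 0.12, 1]
    - [0.777, -0.827, -0.583, 0, 0, 0.12, 1]
    - [0.777, -0.827, -0.583, 0, 0, 0.12, 1]
    - [0.777, -0.827, -0.583, 0, 0, 0.12, 1]
    - [0.777, -0.827, -0.583, 0, 0, 0.12, 1]
    - [0.777, -0.827, -0.583, 0, 0, 0.12, 1]
    - [0.777, -0.827, -0.583, 0, 0, 0.12, 1]
    - [0.777, -0.827, -0.583, 0, 0, 0.12, 1]
    - [0.777, -0.827, -0.583, 0, 0, 0.12, 1]

```text
time_s: 2.03
position: [0.3569, -0.2615, 0.383]
tcp_rot: [[1.0, 0.002, 0.005], [0.002, -1.0, -0.002], [0.005, 0.002, -1.0]]
force: [0.4, -1.4, -0.0]
opening: 1.003
grasp_force: 0.0
```

>>> move_arm:
  increments:
    - [0.3, -0.85, -0.05, 0, 0, 0, 1]
    - [0.3, -0.85, -0.05, 0, 0, 0, 1]
    - [0.3, -0.85, -0.05, 0, 0, 0, 1]
    - [0.3, -0.85, -0.05, 0, 0, 0, 1]
    - [0.3, -0.85, -0.05, 0, 0, 0, 1]
    - [0.3, -0.85, -0.05, 0, 0, 0, 1]
    - [0.3, -0.85, -0.05, 0, 0, 0, 1]
    - [0.3, -0.85, -0.05, 0, 0, 0, 1]
    - [0.3, -0.85, -0.05, 0, 0, 0, 1]

```text
time_s: 2.78
position: [0.4455, -0.01, 0.3942]
tcp_rot: [[1.0, 0.001, -0.0], [0.001, -1.0, -0.001], [-0.0, 0.001, -1.0]]
force: [-0.2, -0.4, -0.1]
opening: 1.003
grasp_force: 0.0
```

```bash
python3 - <<'E'
from h import *
print(bot.read_state()["position"])
for n,m in(("wrist","w1"),("top","t1")):
    c=viewer.capture(n);print(n,np.round(c["eye"],3),np.round(c["orientation"],2).tolist(),np.round(c["K"]).tolist())
    np.save(m+".npy",c,allow_pickle=True)
    for t,z in[("handle_grip",.04),("handle_pivot",.04),("lever_tab",.085),("lever_pivot",.063),("nest_seat",.04),("block_centre",.03),("nut_2",.01),("coil_spring",.02),("centre_punch",.006)]:
        print(t,[(np.round(r["location"]).tolist(),round(r["conf"],2),np.round(at_z(c,r["location"],z)[:2],3).tolist()) for r in nets.find_in(n,t)[:4]])
    if n=="wrist":cv2.imwrite(f"pics/{m}.png",cv2.resize(c["image"],(800,600)))
E
```

```text
[ 0.44552423 -0.01003732  0.39422453]
wrist [ 0.525 -0.01   0.574] [[0.0, 0.96, 0.29], [-1.0, 0.0, 0.0], [0.0, -0.29, 0.96]] [[328.0, 0.0, 255.0], [0.0, 328.0, 191.0], [0.0, 0.0, 1.0]]
handle_grip [([273.0, 90.0], 0.88, [0.529, -0.039])]
handle_pivot [([234.0, 57.0], 0.61, [0.576, 0.021])]
lever_tab [([303.0, 49.0], 0.81, [0.582, -0.076])]
lever_pivot [([237.0, 60.0], 0.82, [0.571, 0.016])]
nest_seat [([238.0, 55.0], 0.79, [0.579, 0.015])]
block_centre [([96.0, 86.0], 0.9, [0.534, 0.239]), ([44.0, 120.0], 0.82, [0.481, 0.332]), ([78.0, 198.0], 0.78, [0.349, 0.297]), ([29.0, 59.0], 0.65, [0.574, 0.338])]
nut_2 [([118.0, 157.0], 0.83, [0.417, 0.227])]
coil_spring []
centre_punch [([398.0, 175.0], 0.55, [0.385, -0.264])]
top [ 0.053 -0.003  1.284] [[0.06, 0.92, -0.38], [-1.0, 0.06, -0.02], [0.01, 0.38, 0.93]] [[451.0, 0.0, 256.0], [0.0, 451.0, 196.0], [0.0, 0.0, 1.0]]
handle_grip [([285.0, 215.0], 0.76, [0.507, -0.069])]
handle_pivot [([287.0, 200.0], 0.96, [0.555, -0.074]), ([288.0, 217.0], 0.23, [0.503, -0.077])]
lever_tab [([304.0, 189.0], 0.48, [0.575, -0.12])]
lever_pivot [([285.0, 200.0], 0.74, [0.545, -0.065])]
nest_seat [([287.0, 198.0], 0.59, [0.563, -0.074])]
block_centre [([151.0, 215.0], 0.96, [0.487, 0.325]), ([150.0, 190.0], 0.78, [0.565, 0.341])]
nut_2 []
coil_spring [([178.0, 148.0], 0.47, [0.72, 0.276])]
centre_punch [([352.0, 262.0], 0.7, [0.388, -0.27])]
```

View pics/w1.png

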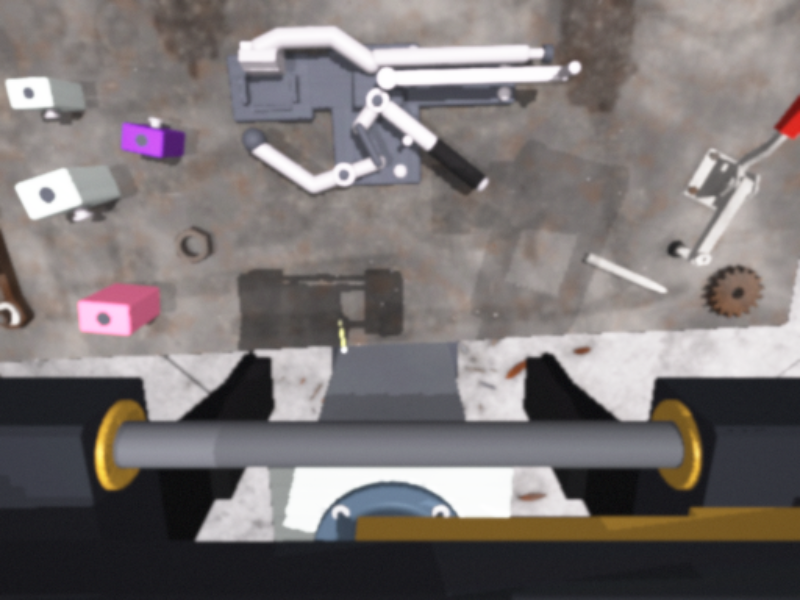

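The wrist view shows the pliers with the lever tab at (574,68), the lever pivot at (386,77), the handle pivot at (377,100) and the open handle's end at (483,185). The small white block is at (45,93), with its pin facing the robot at (50,115). Next I'll get a closer view of the pliers.

>>> move_arm:
  increments:
    - [0.15, 0, 0.58, 0, 0, 0, 1]
    - [0.15, 0, 0.58, 0, 0, 0, 1]
    - [0.15, 0, 0.58, 0, 0, 0, 1]
    - [0.15, 0, 0.58, 0, 0, 0, 1]
    - [0.15, 0, 0.58, 0, 0, 0, 1]
    - [0.15, 0, 0.58, 0, 0, 0, 1]
    - [0.15, 0, 0.58, 0, 0, 0, 1]

```text
time_s: 4.37
position: [0.4904, -0.0106, 0.22]
tcp_rot: [[1.0, -0.002, -0.002], [-0.002, -1.0, 0.0], [-0.002, -0.0, -1.0]]
force: [0.2, -0.6, 0.5]
opening: 0.999
grasp_force: 0.0
```

```bash
python3 - <<'E'
from h import *
c=viewer.capture("wrist");np.save("w2.npy",c,allow_pickle=True);print(c["eye"])
for t in["handle_grip","handle_pivot","lever_tab","lever_pivot","nest_seat"]:
    print(t,[(np.round(r["location"]).tolist(),round(r["conf"],2)) for r in nets.find_in("wrist",t)[:3]])
cv2.imwrite("pics/w2.png",cv2.resize(c["image"][:250,80:480],(800,500),interpolation=cv2.INTER_CUBIC))
E
```

```text
[ 0.57031232 -0.0109753   0.39963341]
handle_grip [([280.0, 133.0], 0.97)]
handle_pivot [([227.0, 84.0], 0.57)]
lever_tab [([327.0, 77.0], 0.73)]
lever_pivot [([227.0, 84.0], 0.8)]
nest_seat [([227.0, 84.0], 0.81)]
```

View pics/w2.png

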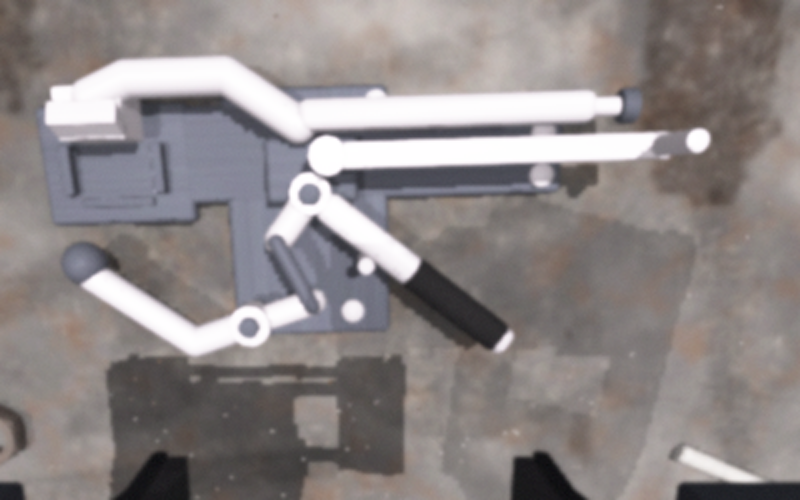

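The view shows the tab top at (698,139), the lever pivot at (327,155), the handle pivot at (311,193), the screw end at (639,105), the nest at (115,170), the anvil's front at (47–125,135) and the handle's end at (503,340). I'll fit the pliers' pose to these points.

```bash
cat > fit.py <<'E'
from h import *
from scipy.optimize import least_squares
c=np.load("w2.npy",allow_pickle=True).item()
pts=[((698,139),(-170,-1.5,102)),((327,155),(-10,-1.5,68)),((311,193),(0,16,53)),((639,105),(-167,-22,40)),((597,106),(-145,-22,46))]
pts=[(np.array(p)/2+[80,0],np.array(q)/1000) for p,q in pts]
def W(s,q):
    a=s[2];return np.array([s[0]+q[0]*np.cos(a)-q[1]*np.sin(a),s[1]+q[0]*np.sin(a)+q[1]*np.cos(a),q[2]])
if __name__=="__main__":
    f=lambda s:np.concatenate([proj(c,W(s,q))-p for p,q in pts])
    r=least_squares(f,[.57,.03,1.55]);print(r.x,np.degrees(r.x[2]),np.round(f(r.x),1))
    s=r.x;np.save("pl.npy",s)
    th=.66
    I=cv2.resize(c["image"][:250,80:480],(800,500),interpolation=cv2.INTER_CUBIC)
    def dot(q,col):
        u=(proj(c,W(s,np.array(q)/1000))-[80,0])*2;cv2.circle(I,(int(u[0]),int(u[1])),3,col,-1)
    for x in(93,127):
        dot((x,-14,44),(0,0,255));dot((x,-14,12),(0,128,255))
    for x in(88,132):
        for y in(-13,13):dot((x,y,12),(0,255,0))
        dot((x,0,24),(255,255,0))
    dot((-135*np.cos(th),16+135*np.sin(th),40),(255,0,255));dot((-110*np.cos(th),16+110*np.sin(th),50),(255,0,255))
    cv2.imwrite("pics/o2.png",I)
    for n,q in dict(seat=(110,0,40),tab=(-170,-1.5,85),piv=(0,16,40),gripopen=(-110*np.cos(th),16+110*np.sin(th),40),gripshut=(-110,16,40)).items():print(n,np.round(W(s,np.array(q)/1000),4))
E
python3 fit.py
```

```text
[0.58164797 0.00981958 1.59806296] 91.56226314087765 [ 1.   0.5  0.1 -0.  -0.6  0.1 -1.1 -0.   0.3 -0.5]
seat [0.5786 0.1198 0.04  ]
tab [ 0.5878 -0.1601  0.085 ]
piv [0.5657 0.0094 0.04  ]
gripopen [ 0.5006 -0.0793  0.04  ]
gripshut [ 0.5687 -0.1006  0.04  ]
```

View pics/o2.png

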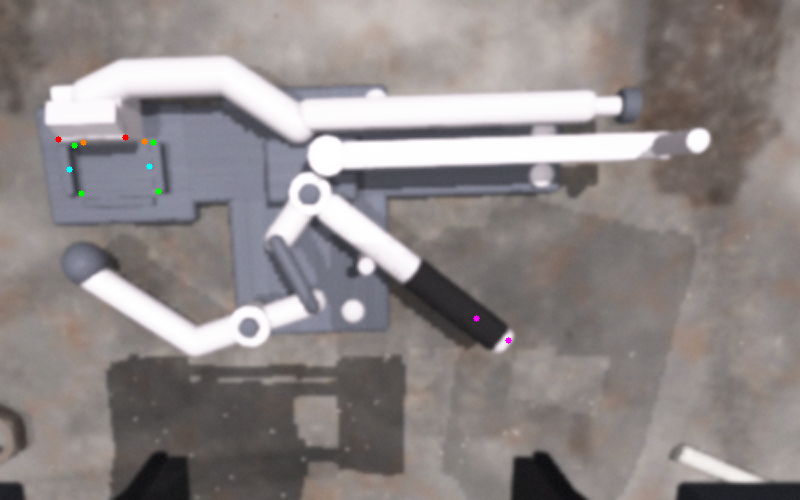

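The overlay agrees to about 1–2 mm. I'll take close views of the nest and then the block.

>>> move_arm:
  increments:
    - [0.27, -0.433, 0.3, 0, 0, 0, 1]
    - [0.27, -0.433, 0.3, 0, 0, 0, 1]
    - [0.27, -0.433, 0.3, 0, 0, 0, 1]
    - [0.27, -0.433, 0.3, 0, 0, 0, 1]
    - [0.27, -0.433, 0.3, 0, 0, 0, 1]
    - [0.27, -0.433, 0.3, 0, 0, 0, 1]
    - [0.27, -0.433, 0.3, 0, 0, 0, 1]

```text
time_s: 5.25
position: [0.5715, 0.119, 0.1308]
tcp_rot: [[1.0, -0.001, -0.0], [-0.001, -1.0, -0.001], [-0.0, 0.001, -1.0]]
force: [0.4, 0.3, -0.9]
opening: 1.002
grasp_force: 0.0
```

```bash
python3 - <<'E'
from h import *
c=viewer.capture("wrist");np.save("w3.npy",c,allow_pickle=True);print(c["eye"])
import fit
s=np.load("pl.npy");I=c["image"].copy()
u=proj(c,fit.W(s,np.array([.11,0,.02])));print(u)
x0,y0=int(u[0])-80,max(0,int(u[1])-80)
J=cv2.resize(I[y0:y0+130,x0:x0+160],None,fx=5,fy=4.6,interpolation=cv2.INTER_CUBIC);
J=cv2.resize(I[y0:y0+120,x0:x0+160],(800,600),interpolation=cv2.INTER_CUBIC)
for q in [(88,-13,12),(132,-13,12),(88,13,12),(132,13,12),(93,-14,44),(127,-14,44)]:
    v=(proj(c,fit.W(s,np.array(q)/1000))-[x0,y0])*5;cv2.circle(J,(int(v[0]),int(v[1])),3,(0,255,0) if q[2]==12 else (0,0,255),-1);print(q,np.round(v))
print(x0,y0);cv2.imwrite("pics/w3.png",J)
E
```

```text
[0.65115108 0.11893083 0.31053252]
[253.7729236  175.36705704]
(88, -13, 12) [521. 320.]
(132, -13, 12) [283. 326.]
(88, 13, 12) [522. 455.]
(132, 13, 12) [290. 461.]
(93, -14, 44) [504. 352.]
(127, -14, 44) [299. 358.]
173 95
```

View pics/w3.png

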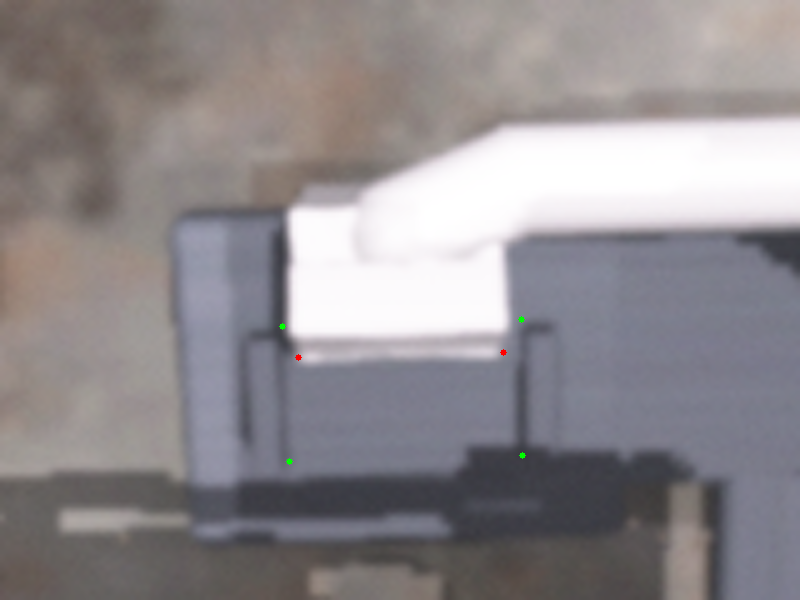

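The wall edges are at 287 and 522 px and the anvil lip at 357, which matches the prediction to within 0.5 mm. Next is the block.

>>> move_arm:
  increments:
    - [-0.03, -0.747, -0.067, 0, 0, 0, 1]
    - [-0.03, -0.747, -0.067, 0, 0, 0, 1]
    - [-0.03, -0.747, -0.067, 0, 0, 0, 1]
    - [-0.03, -0.747, -0.067, 0, 0, 0, 1]
    - [-0.03, -0.747, -0.067, 0, 0, 0, 1]
    - [-0.03, -0.747, -0.067, 0, 0, 0, 1]
    - [-0.03, -0.747, -0.067, 0, 0, 0, 1]
    - [-0.03, -0.747, -0.067, 0, 0, 0, 1]

```text
time_s: 5.97
position: [0.5634, 0.3423, 0.1519]
tcp_rot: [[1.0, -0.002, 0.001], [-0.002, -1.0, -0.001], [0.001, 0.001, -1.0]]
force: [0.3, -0.9, 0.3]
opening: 1.001
grasp_force: 0.0
```

```bash
python3 - <<'E'
from h import *
c=viewer.capture("wrist");np.save("w4.npy",c,allow_pickle=True);print(c["eye"])
print([(np.round(r["location"]).tolist(),round(r["conf"],2),at_z(c,r["location"],.03).round(3)) for r in nets.find_in("wrist","block_centre")[:4]])
u=proj(c,[.566,.343,.04]);x0,y0=int(u[0])-80,max(0,int(u[1])-60);print(x0,y0)
cv2.imwrite("pics/w4.png",cv2.resize(c["image"][y0:y0+120,x0:x0+160],(800,600),interpolation=cv2.INTER_CUBIC))
E
```

```text
[0.64268961 0.34214365 0.33174856]
[([366.0, 214.0], 0.86, array([0.529, 0.233, 0.03 ])), ([272.0, 252.0], 0.74, array([0.488, 0.324, 0.03 ])), ([262.0, 173.0], 0.63, array([0.57 , 0.336, 0.03 ]))]
173 120
```

View pics/w4.png

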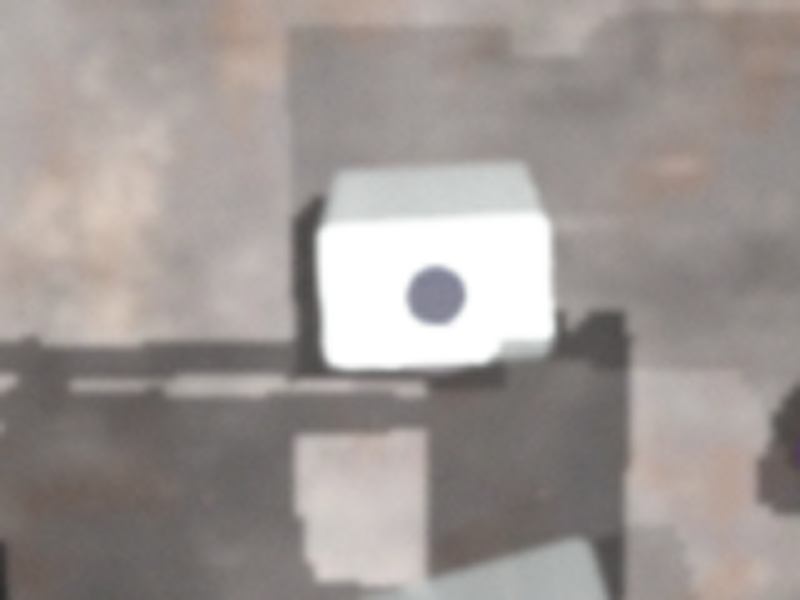

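This is the small white block. The corners of its top face are at about (318,224), (551,213), (555,355) and (325,370). The size check (40×26 mm) is next.

```bash
python3 - <<'E'
from h import *
c=np.load("w4.npy",allow_pickle=True).item()
P=[at_z(c,np.array(p)/5+[173,120],.056)[:2] for p in((318,224),(551,213),(555,355),(325,370))]
P=np.array(P);print(P.round(4));L=np.linalg.norm
print(L(P[0]-P[1]),L(P[2]-P[3]),L(P[0]-P[3]),L(P[1]-P[2]),P.mean(0))
d=(P[0]-P[1])+(P[3]-P[2]);print("block x yaw",np.degrees(np.arctan2(d[1],d[0])))
print(at_z(c,np.array([436,296])/5+[173,120],.056))
E
```

```text
[[0.5838 0.3577]
 [0.5856 0.3179]
 [0.5603 0.3166]
 [0.5576 0.3569]]
0.039877304379545814 0.04043270068540409 0.026162535331387925 0.025350439737740146 [0.57181367 0.3372518 ]
block x yaw 93.240131427006
[0.5709976  0.33744873 0.056     ]
```

>>> move_arm:
  increments:
    - [0.027, 0.017, 0, 0, 0, -0.018, 1]
    - [0.027, 0.017, 0, 0, 0, -0.018, 1]
    - [0.027, 0.017, 0.1, 0, 0, -0.018, 1]
    - [0.027, 0.017, 0.2, 0, 0, -0.018, 1]
    - [0.027, 0.017, 0.3, 0, 0, -0.018, 1]
    - [0.027, 0.017, 0.4, 0, 0, -0.018, 1]
    - [0.027, 0.017, 0.4, 0, 0, -0.018, 1]
    - [0.027, 0.017, 0.4, 0, 0, -0.018, 1]

```text
time_s: 6.73
position: [0.5701, 0.3361, 0.029]
tcp_rot: [[0.999, 0.052, -0.005], [0.052, -0.999, -0.002], [-0.005, 0.002, -1.0]]
force: [-0.1, -0.0, 1.2]
opening: 1.005
grasp_force: 0.0
```

```bash
python3 -c "
from h import *
s=bot.read_state();print(s['position'],s['tcp_rot'].round(3),s['force'])"
```

```text
[0.57006226 0.33610667 0.0290294 ] [[ 0.999  0.052 -0.005]
 [ 0.052 -0.999 -0.002]
 [-0.005  0.002 -1.   ]] [-0.05578757 -0.01581237  1.18761023]
```

>>> move_arm:
  increments:
    - [0, 0, 0, 0, 0, 0, 0]
    - [0, 0, 0, 0, 0, 0, 0]
    - [0, 0, 0, 0, 0, 0, 0]
    - [0, 0, 0, 0, 0, 0, 0]
    - [0, 0, 0, 0, 0, 0, 0]
    - [0, 0, 0, 0, 0, 0, 0]

```text
time_s: 7.23
position: [0.5717, 0.3383, 0.0314]
tcp_rot: [[0.999, 0.054, 0.001], [0.054, -0.999, 0.0], [0.001, -0.0, -1.0]]
force: [-1.1, -0.4, -0.6]
opening: 0.629
grasp_force: 0.0
```

>>> move_arm:
  increments:
    - [0, 0, 0, 0, 0, 0, 0]
    - [0, 0, 0, 0, 0, 0, 0]
    - [0, 0, 0, 0, 0, 0, 0]
    - [0, 0, 0, 0, 0, 0, 0]
    - [0, 0, 0, 0, 0, 0, 0]
    - [0, 0, 0, 0, 0, 0, 0]

```text
time_s: 7.73
position: [0.5713, 0.3381, 0.0306]
tcp_rot: [[0.999, 0.054, -0.0], [0.054, -0.999, -0.0], [-0.0, 0.0, -1.0]]
force: [0.1, -0.6, 0.9]
opening: 0.453
grasp_force: 30.0
```

>>> move_arm:
  increments:
    - [0, 0, -0.1, 0, 0, 0, 0]
    - [0, 0, -0.2, 0, 0, 0, 0]
    - [0, 0, -0.3, 0, 0, 0, 0]
    - [0, 0, -0.3, 0, 0, 0, 0]
    - [0, 0, -0.3, 0, 0, 0, 0]
    - [0, 0, -0.3, 0, 0, 0, 0]

```text
time_s: 8.23
position: [0.5698, 0.3375, 0.1188]
tcp_rot: [[0.999, 0.054, -0.003], [0.054, -0.999, -0.001], [-0.004, 0.001, -1.0]]
force: [0.1, -0.3, -4.1]
opening: 0.455
grasp_force: 30.0
```

```bash
python3 - <<'E'
from h import *
c=viewer.capture("wrist");np.save("w5.npy",c,allow_pickle=True)
s=bot.read_state();print(s["position"],s["opening"],s["tcp_rot"].round(3).tolist())
u=proj(c,s["position"]+[0,0,.025]);x0,y0=int(u[0])-80,int(u[1])-60;print(x0,y0)
cv2.imwrite("pics/w5.png",cv2.resize(c["image"][y0:y0+120,x0:x0+160],(800,600),interpolation=cv2.INTER_CUBIC))
E
```

```text
[0.56928796 0.33726097 0.11803133] 0.4531298256987159 [[0.999, 0.054, -0.005], [0.054, -0.999, -0.002], [-0.005, 0.002, -1.0]]
174 192
```

View pics/w5.png

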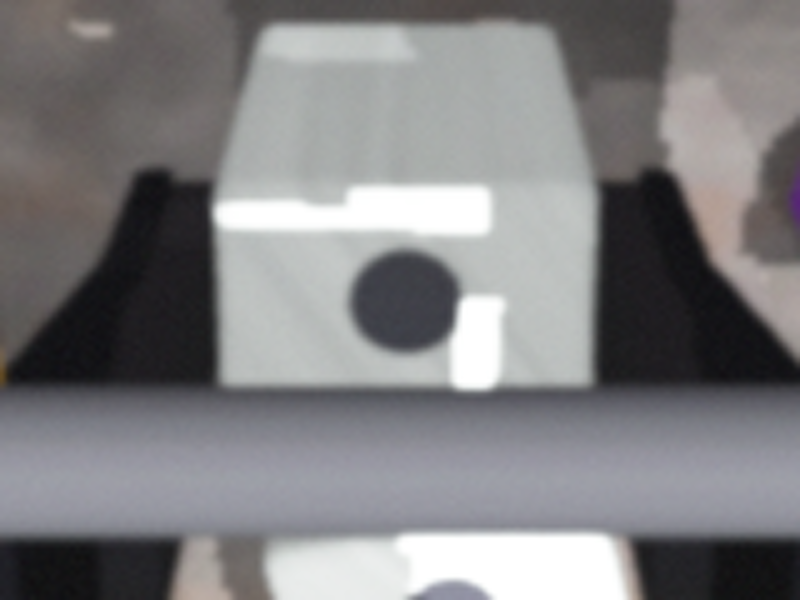

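The block is held square between the fingers, with the top hole at (405,300) and the back edge at row 187. I'll work out the offset in the hand and the move to the nest.

```bash
python3 - <<'E'
from h import *
import fit
c=np.load("w5.npy",allow_pickle=True).item()
R=np.array([[.999,.054,0],[.054,-.999,0],[0,0,-1]])
# camera rigid to tool: TCP via known offset eye-TCP from w4 still shot
s=bot.read_state();p=s["position"];print("eye-tcp",np.array(c["eye"])-p)
z=p[2]+.0254
for q in((405,300),(405,187)):
    X=at_z(c,np.array(q)/5+[174,192],z);print(X.round(4),"tool off",(R.T@(X-p)).round(4))
pl=np.load("pl.npy");print(fit.W(pl,np.array([.11,0,.04])), "now",p)
E
```

```text
eye-tcp [0.08059459 0.00459179 0.18026646]
[0.5696 0.3372 0.1434] tool off [ 0.0003  0.0001 -0.0254]
[0.5824 0.3379 0.1434] tool off [ 0.0131  0.0001 -0.0254]
[0.57864901 0.11977869 0.04      ] now [0.56928796 0.33726097 0.11803133]
```

>>> move_arm:
  increments:
    - [-0.017, 0.728, 0, 0, 0, 0.009, 0]
    - [-0.017, 0.728, 0, 0, 0, 0.009, 0]
    - [-0.017, 0.728, 0, 0, 0, 0.009, 0]
    - [-0.017, 0.728, 0, 0, 0, 0.009, 0]
    - [-0.017, 0.728, 0, 0, 0, 0.009, 0]
    - [-0.017, 0.728, 0, 0, 0, 0.009, 0]
    - [-0.017, 0.728, 0, 0, 0, 0.009, 0]
    - [-0.017, 0.728, 0, 0, 0, 0.009, 0]

```text
time_s: 8.95
position: [0.577, 0.1192, 0.1189]
tcp_rot: [[1.0, 0.024, -0.004], [0.024, -1.0, 0.001], [-0.004, -0.001, -1.0]]
force: [-0.1, 0.4, -4.2]
opening: 0.453
grasp_force: 30.0
```

>>> move_arm:
  increments:
    - [0, 0, 0, 0, 0, 0, 0]
    - [0, 0, 0, 0, 0, 0, 0]
    - [0, 0, 0, 0, 0, 0, 0]
    - [0, 0, 0, 0, 0, 0, 0]

```text
time_s: 9.28
position: [0.5779, 0.1211, 0.1204]
tcp_rot: [[1.0, 0.028, -0.0], [0.028, -1.0, 0.0], [-0.0, -0.0, -1.0]]
force: [-0.5, -1.1, -2.9]
opening: 0.459
grasp_force: 30.0
```

```bash
python3 -c "
from h import *
for i in range(3):
    c=viewer.capture('wrist');s=bot.read_state();print(s['position'].round(4),s['tcp_rot'].round(3).tolist(),s['force'].round(1),(c['eye']-s['position']).round(4))"
```

```text
[0.5779 0.1209 0.1205] [[1.0, 0.028, -0.0], [0.028, -1.0, 0.0], [-0.0, -0.0, -1.0]] [-0.9  0.6 -3.2] [0.0795 0.0023 0.1797]
[0.578  0.1206 0.1206] [[1.0, 0.028, 0.0], [0.028, -1.0, 0.0], [0.0, -0.0, -1.0]] [-1.6  0.2 -2.8] [0.0795 0.0022 0.1797]
[0.5781 0.1204 0.1206] [[1.0, 0.027, 0.0], [0.027, -1.0, 0.0], [0.0, -0.0, -1.0]] [-0.5  0.4 -3.2] [0.0795 0.0022 0.1797]
```

>>> move_arm:
  increments:
    - [0, 0.002, 0.06, 0, 0, 0, 0]
    - [0, 0.002, 0.12, 0, 0, 0, 0]
    - [0, 0.002, 0.17, 0, 0, 0, 0]
    - [0, 0.002, 0.2, 0, 0, 0, 0]
    - [0, 0.002, 0.22, 0, 0, 0, 0]
    - [0, 0.002, 0.235, 0, 0, 0, 0]
    - [0, 0.002, 0.245, 0, 0, 0, 0]
    - [0, 0.002, 0.25, 0, 0, 0, 0]
    - [0, 0.002, 0.255, 0, 0, 0, 0]
    - [0, 0.002, 0.258, 0, 0, 0, 0]

```text
time_s: 10.27
position: [0.5786, 0.1191, 0.0436]
tcp_rot: [[1.0, 0.026, 0.001], [0.026, -1.0, 0.0], [0.001, 0.0, -1.0]]
force: [-0.5, -0.3, -3.9]
opening: 0.449
grasp_force: 30.0
```

>>> move_arm:
  increments:
    - [0, 0, 0, 0, 0, 0, 0]
    - [0, 0, 0, 0, 0, 0, 0]
    - [0, 0, 0, 0, 0, 0, 0]

```text
time_s: 10.52
position: [0.5783, 0.1191, 0.0435]
tcp_rot: [[1.0, 0.026, 0.001], [0.026, -1.0, 0.0], [0.001, 0.0, -1.0]]
force: [-0.2, -0.0, -3.6]
opening: 0.454
grasp_force: 30.0
```

>>> move_arm:
  increments:
    - [0, 0, 0.002, 0, 0, 0, 0]
    - [0, 0, 0.004, 0, 0, 0, 0]
    - [0, 0, 0.004, 0, 0, 0, 0]
    - [0, 0, 0.004, 0, 0, 0, 0.65]
    - [0, 0, 0.004, 0, 0, 0, 0.65]
    - [0, 0, 0.004, 0, 0, 0, 0.65]
    - [0, 0, 0.004, 0, 0, 0, 0.65]
    - [0, 0, 0.004, 0, 0, 0, 0.65]

```text
time_s: 11.18
position: [0.5782, 0.1191, 0.0418]
tcp_rot: [[1.0, 0.026, -0.0], [0.026, -1.0, 0.0], [-0.0, -0.0, -1.0]]
force: [-0.5, -0.1, 0.1]
opening: 0.642
grasp_force: 0.0
```

>>> move_arm:
  increments:
    - [0, 0, 0, 0, 0, 0, 0.65]
    - [0, 0, 0, 0, 0, 0, 0.65]
    - [0, 0, -0.1, 0, 0, 0, 0.65]
    - [0, 0, -0.2, 0, 0, 0, 0.65]
    - [0, 0, -0.3, 0, 0, 0, 0.65]
    - [0, 0, -0.4, 0, 0, 0, 0.65]
    - [0, 0, -0.4, 0, 0, 0, 0.65]
    - [0, 0, -0.4, 0, 0, 0, 0.65]

```text
time_s: 11.85
position: [0.5796, 0.1192, 0.164]
tcp_rot: [[1.0, 0.026, 0.005], [0.026, -1.0, 0.0], [0.005, 0.0, -1.0]]
force: [-0.6, -0.2, 0.3]
opening: 0.649
grasp_force: 0.0
```

```bash
python3 - <<'E'
from h import *
import fit
c=viewer.capture("wrist");s=bot.read_state();print(s["position"],s["opening"])
pl=np.load("pl.npy");u=proj(c,fit.W(pl,np.array([.11,0,.06])));x0,y0=int(u[0])-80,int(u[1])-60
J=cv2.resize(c["image"][y0:y0+120,x0:x0+160],(800,600),interpolation=cv2.INTER_CUBIC)
for a in(90,130):
    for b in(-13,13):
        v=(proj(c,fit.W(pl,np.array([a,b,68])/1000))-[x0,y0])*5;cv2.circle(J,(int(v[0]),int(v[1])),3,(0,0,255),-1)
cv2.imwrite("pics/w6.png",J)
E
```

```text
[0.57801806 0.1191033  0.1622496 ] 0.6521857278441862
```

View pics/w6.png

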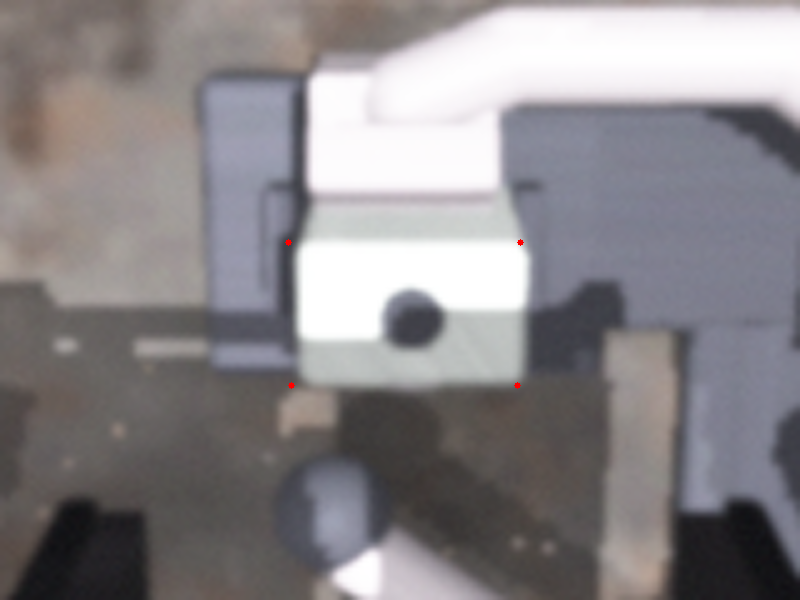

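The block is seated, with its top corners within about 1.2 mm of the prediction. Next I'll plan the squeeze. The gripper will be shut and turned 90°, so its body clears the lever tab.

```bash
cat > sq.py <<'E'
from h import *
import fit
pl=np.load("pl.npy")
def tcp(th,gap=0.,r=.110,half=.015):
    d=np.array([-np.cos(th),np.sin(th)]);n=np.array([np.sin(th),np.cos(th)])
    q=np.array([0,.016])+.008*n+r*d+[.0095,half+gap]
    return fit.W(pl,np.array([q[0],q[1],.039]))
E
python3 - <<'E'
from sq import *
s=bot.read_state();print(s["joint_positions"].round(1),s["position"].round(4),s["tcp_rot"].round(3).tolist())
for th in(.66,.5,.4,.3,.2,.12,.06,0,-.06,-.12):print(th,tcp(th).round(4))
print("start",tcp(.66,.025))
E
```

```text
[ 0.8 30.5 89.7 -0.  59.8 89.3] [0.578  0.1191 0.1622] [[1.0, 0.026, 0.001], [0.026, -1.0, -0.0], [0.001, 0.0, -1.0]]
0.66 [ 0.4789 -0.0655  0.039 ]
0.5 [ 0.4932 -0.0758  0.039 ]
0.4 [ 0.5029 -0.0811  0.039 ]
0.3 [ 0.5131 -0.0853  0.039 ]
0.2 [ 0.5236 -0.0885  0.039 ]
0.12 [ 0.5322 -0.0903  0.039 ]
0.06 [ 0.5388 -0.0912  0.039 ]
0 [ 0.5454 -0.0917  0.039 ]
-0.06 [ 0.552  -0.0918  0.039 ]
-0.12 [ 0.5586 -0.0915  0.039 ]
start [ 0.45390984 -0.06618544  0.039     ]
```

>>> move_arm:
  increments:
    - [-0.443, 0.607, 0, 0, 0, -0.39, 0]
    - [-0.443, 0.607, 0, 0, 0, -0.39, 0]
    - [-0.443, 0.607, 0, 0, 0, -0.39, 0]
    - [-0.443, 0.607, 0, 0, 0, -0.39, 0]
    - [-0.443, 0.607, 0, 0, 0, -0.39, 0]
    - [-0.443, 0.607, 0, 0, 0, -0.39, 0]
    - [-0.443, 0.607, 0, 0, 0, -0.39, 0]
    - [-0.443, 0.607, 0, 0, 0, -0.39, 0]
    - [-0.443, 0.607, 0, 0, 0, -0.39, 0]
    - [-0.443, 0.607, 0, 0, 0, -0.39, 0]

```text
time_s: 12.73
position: [0.4484, -0.0663, 0.1603]
tcp_rot: [[0.337, 0.942, -0.004], [0.942, -0.337, 0.002], [0.0, -0.004, -1.0]]
force: [0.2, -0.3, -0.6]
opening: 0.027
grasp_force: 0.0
```

>>> move_arm:
  increments:
    - [0, 0, 0, 0, 0, -0.11, 0]
    - [0, 0, 0, 0, 0, -0.11, 0]
    - [0, 0, 0, 0, 0, -0.11, 0]
    - [0, 0, 0, 0, 0, -0.11, 0]
    - [0, 0, 0, 0, 0, -0.11, 0]
    - [0, 0, 0, 0, 0, -0.11, 0]

```text
time_s: 13.23
position: [0.4493, -0.0661, 0.1611]
tcp_rot: [[0.005, 1.0, -0.002], [1.0, -0.005, 0.001], [0.001, -0.002, -1.0]]
force: [-0.6, -0.4, -0.5]
opening: 0.009
grasp_force: 0.0
```

>>> move_arm:
  increments:
    - [0, 0, 0.1, 0, 0, 0, 0]
    - [0, 0, 0.2, 0, 0, 0, 0]
    - [0, 0, 0.3, 0, 0, 0, 0]
    - [0, 0, 0.38, 0, 0, 0, 0]
    - [0, 0, 0.407, 0, 0, 0, 0]
    - [0, 0, 0.407, 0, 0, 0, 0]
    - [0, 0, 0.407, 0, 0, 0, 0]

```text
time_s: 13.82
position: [0.4501, -0.0664, 0.0399]
tcp_rot: [[0.003, 1.0, -0.001], [1.0, -0.003, 0.0], [0.0, -0.001, -1.0]]
force: [0.2, -0.2, -0.0]
opening: 0.009
grasp_force: 0.0
```

```bash
python3 - <<'E'
from sq import *
c=viewer.capture("wrist");s=bot.read_state();print(s["position"].round(4),s["tcp_rot"].round(3).tolist(),s["force"].round(1))
c=viewer.capture("scene");print([(np.round(r["location"]),r["conf"]) for r in nets.find_in("scene","handle_grip")[:1]])
R=np.array([[0,1,0],[1,0,0],[0,0,-1.]])
for th in(.66,.5,.4,.3,.25,.2,.15,.1,.05,0):print(th,(R.T@(tcp(th)-s["position"])/.3).round(3))
E
```

```text
[ 0.4507 -0.0666  0.0406] [[0.003, 1.0, 0.001], [1.0, -0.003, -0.001], [-0.001, 0.001, -1.0]] [0.6 1.7 0.4]
[(array([273., 211.]), 0.55)]
0.66 [0.004 0.094 0.005]
0.5 [-0.031  0.142  0.005]
0.4 [-0.048  0.174  0.005]
0.3 [-0.062  0.208  0.005]
0.25 [-0.068  0.225  0.005]
0.2 [-0.073  0.243  0.005]
0.15 [-0.077  0.261  0.005]
0.1 [-0.08   0.279  0.005]
0.05 [-0.082  0.297  0.005]
0 [-0.084  0.316  0.005]
```

Push to about θ = 0.4 first.

>>> move_arm:
  increments:
    - [0, 0.05, 0.003, 0, 0, 0, 0]
    - [0, 0.08, 0.003, 0, 0, 0, 0]
    - [0, 0.094, 0.003, 0, 0, 0, 0]
    - [-0.012, 0.11, 0.003, 0, 0, 0, 0]
    - [-0.024, 0.126, 0.003, 0, 0, 0, 0]
    - [-0.031, 0.142, 0.003, 0, 0, 0, 0]
    - [-0.037, 0.15, 0.003, 0, 0, 0, 0]

```text
time_s: 14.55
position: [0.4958, -0.0782, 0.0391]
tcp_rot: [[0.003, 1.0, 0.001], [1.0, -0.003, -0.0], [-0.0, 0.001, -1.0]]
force: [0.0, -0.6, 0.7]
opening: 0.003
grasp_force: 0.0
```

>>> move_arm:
  increments:
    - [-0.004, 0.012, 0, 0, 0, 0, 0]
    - [-0.008, 0.024, 0, 0, 0, 0, 0]
    - [-0.008, 0.024, 0, 0, 0, 0, 0]

```text
time_s: 14.8
position: [0.5031, -0.0805, 0.0389]
tcp_rot: [[0.003, 1.0, 0.001], [1.0, -0.003, -0.0], [-0.0, 0.001, -1.0]]
force: [0.1, -0.3, -0.2]
opening: 0.003
grasp_force: 0.0
```

```bash
python3 - <<'E'
from sq import *
c=viewer.capture("wrist");s=bot.read_state();print(s["position"].round(4),s["force"].round(1))
print([(np.round(r["location"]),r["conf"]) for r in nets.find_in("wrist","handle_grip")[:1]])
cv2.imwrite("pics/w7.png",cv2.resize(c["image"],(800,600)))
E
```

```text
[ 0.5025 -0.0802  0.0389] [-0.3  0.3 -0.1]
[(array([319., 137.]), 0.72)]
```

View pics/w7.png

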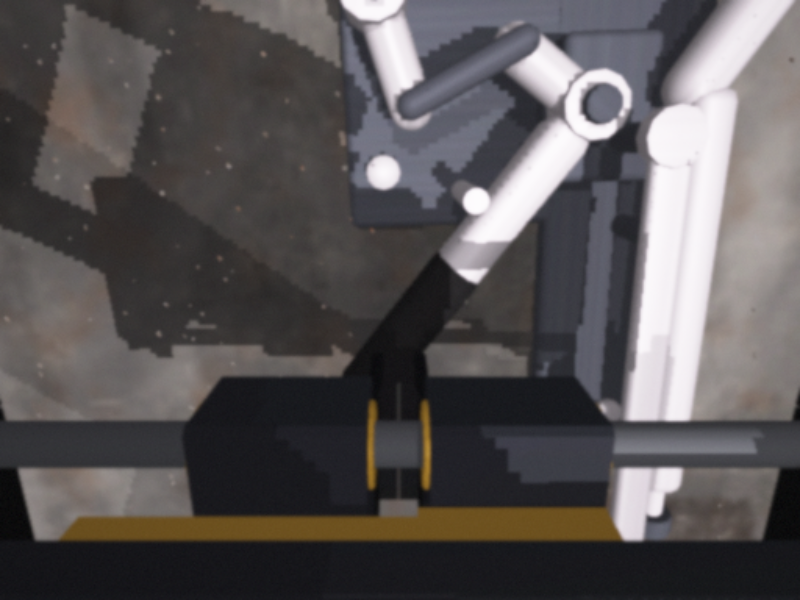

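The handle is still open, with its bar running from (600,103) to about (360,375), and the fingers have no contact yet. I'll project the known points to see the geometry.

```bash
python3 - <<'E'
from sq import *
c=viewer.capture("wrist");s=bot.read_state();p=s["position"]
print("tcp px",proj(c,p)*1.5625,"tip",proj(c,p-[0,0,.011])*1.5625)
for th in(.6,.66,.72):
  for r in(.05,.08,.110,.135):
    for o in(-.008,.008):
        d=np.array([-np.cos(th),np.sin(th)]);n=np.array([np.sin(th),np.cos(th)])
        q=np.array([0,.016])+o*n+r*d
        w=fit.W(pl,np.array([q[0],q[1],.05]));print(th,r,o,w.round(4),(proj(c,w)*1.5625).round())
E
```

```text
tcp px [395.30752632 360.64658059] tip [395.43794011 349.54263922]
0.6 0.05 -0.008 [ 0.5453 -0.037   0.05  ] [525. 256.]
0.6 0.05 0.008 [ 0.5318 -0.0283  0.05  ] [486. 230.]
0.6 0.08 -0.008 [ 0.529  -0.0622  0.05  ] [473. 327.]
0.6 0.08 0.008 [ 0.5156 -0.0535  0.05  ] [435. 303.]
0.6 0.11 -0.008 [ 0.5128 -0.0874  0.05  ] [425. 392.]
0.6 0.11 0.008 [ 0.4993 -0.0787  0.05  ] [388. 370.]
0.6 0.135 -0.008 [ 0.4992 -0.1084  0.05  ] [389. 443.]
0.6 0.135 0.008 [ 0.4858 -0.0997  0.05  ] [352. 423.]
0.66 0.05 -0.008 [ 0.5425 -0.0357  0.05  ] [517. 252.]
0.66 0.05 0.008 [ 0.5296 -0.0262  0.05  ] [479. 224.]
0.66 0.08 -0.008 [ 0.5248 -0.0599  0.05  ] [461. 320.]
0.66 0.08 0.008 [ 0.5119 -0.0504  0.05  ] [424. 294.]
0.66 0.11 -0.008 [ 0.5071 -0.0841  0.05  ] [410. 384.]
0.66 0.11 0.008 [ 0.4942 -0.0746  0.05  ] [374. 360.]
0.66 0.135 -0.008 [ 0.4923 -0.1042  0.05  ] [370. 433.]
0.66 0.135 0.008 [ 0.4794 -0.0948  0.05  ] [334. 411.]
0.72 0.05 -0.008 [ 0.5399 -0.0342  0.05  ] [509. 247.]
0.72 0.05 0.008 [ 0.5276 -0.024   0.05  ] [473. 217.]
0.72 0.08 -0.008 [ 0.5207 -0.0573  0.05  ] [450. 313.]
0.72 0.08 0.008 [ 0.5084 -0.0471  0.05  ] [414. 285.]
0.72 0.11 -0.008 [ 0.5016 -0.0804  0.05  ] [395. 375.]
0.72 0.11 0.008 [ 0.4892 -0.0702  0.05  ] [360. 348.]
0.72 0.135 -0.008 [ 0.4856 -0.0996  0.05  ] [352. 422.]
0.72 0.135 0.008 [ 0.4733 -0.0894  0.05  ] [317. 397.]
```

```bash
cat > ang.py <<'E'
from sq import *
def ang(c,z=.043):
    """handle angle from the black sleeve / light shaft: project a map of the bench plane, score angle by shaft brightness"""
    g=c["image"].astype(float).mean(2);out=[]
    for th in np.arange(-.2,.85,.01):
        d=np.array([-np.cos(th),np.sin(th)]);n=np.array([np.sin(th),np.cos(th)]);v=[]
        for r in np.arange(.02,.045,.003):
            for o in(-.004,0,.004,-.012,.012):
                q=np.array([0,.016])+o*n+r*d;u=proj(c,fit.W(pl,np.array([q[0],q[1],z])))
                if not(0<=u[0]<511 and 0<=u[1]<383):continue
                b=g[int(round(u[1])),int(round(u[0]))];v.append(b/3 if abs(o)<.01 else -b/2)
        out.append((np.mean(v) if v else -999,th))
    return sorted(out)[::-1][:3]
E
python3 - <<'E'
from ang import *
print(ang(np.load("w2.npy",allow_pickle=True).item()))
c=viewer.capture("wrist");print(ang(c));s=bot.read_state();print(s["position"],s["force"])
g=c["image"].mean(2).astype(int)
for r in range(205,262,5):print(r,[g[r,k] for k in range(205,300,4)])
E
```

```text
[(np.float64(28.73827160493828), np.float64(0.6600000000000008)), (np.float64(28.480246913580253), np.float64(0.6900000000000008)), (np.float64(28.387654320987657), np.float64(0.6500000000000008))]
[(np.float64(33.51975308641975), np.float64(0.7000000000000008)), (np.float64(33.23827160493827), np.float64(0.7200000000000009)), (np.float64(33.16543209876542), np.float64(0.7100000000000009))]
[ 0.50171192 -0.07980087  0.03884028] [-0.17296529  0.06789278 -0.60705358]
205 [np.int64(46), np.int64(49), np.int64(49), np.int64(49), np.int64(48), np.int64(52), np.int64(53), np.int64(53), np.int64(53), np.int64(48), np.int64(47), np.int64(25), np.int64(22), np.int64(25), np.int64(25), np.int64(25), np.int64(28), np.int64(24), np.int64(24), np.int64(23), np.int64(28), np.int64(43), np.int64(59), np.int64(58)]
210 [np.int64(47), np.int64(49), np.int64(49), np.int64(52), np.int64(51), np.int64(49), np.int64(49), np.int64(49), np.int64(46), np.int64(44), np.int64(21), np.int64(22), np.int64(24), np.int64(24), np.int64(28), np.int64(27), np.int64(24), np.int64(25), np.int64(24), np.int64(25), np.i
[... 2773 characters left out ...]
24), np.int64(26)]
255 [np.int64(24), np.int64(26), np.int64(27), np.int64(26), np.int64(28), np.int64(27), np.int64(28), np.int64(25), np.int64(35), np.int64(17), np.int64(21), np.int64(21), np.int64(29), np.int64(25), np.int64(22), np.int64(20), np.int64(21), np.int64(32), np.int64(28), np.int64(26), np.int64(27), np.int64(26), np.int64(27), np.int64(24)]
260 [np.int64(25), np.int64(25), np.int64(27), np.int64(26), np.int64(25), np.int64(27), np.int64(26), np.int64(27), np.int64(80), np.int64(39), np.int64(21), np.int64(20), np.int64(29), np.int64(27), np.int64(23), np.int64(23), np.int64(52), np.int64(76), np.int64(28), np.int64(28), np.int64(26), np.int64(26), np.int64(27), np.int64(26)]
```

>>> move_arm:
  increments:
    - [-0.004, 0.012, 0, 0, 0, 0, 0]
    - [-0.008, 0.024, 0, 0, 0, 0, 0]
    - [-0.01, 0.034, 0, 0, 0, 0, 0]
    - [-0.01, 0.034, 0, 0, 0, 0, 0]

```text
time_s: 15.33
position: [0.5137, -0.0835, 0.0391]
tcp_rot: [[0.003, 1.0, 0.002], [1.0, -0.003, -0.001], [-0.001, 0.002, -1.0]]
force: [0.6, 0.2, -0.4]
opening: 0.002
grasp_force: 0.0
```

```bash
python3 - <<'E'
from ang import *
c=viewer.capture("wrist");print(ang(c)[0]);s=bot.read_state();print(s["position"],s["force"],s["moment"])
g=c["image"].mean(2).astype(int)
for r in range(195,242,5):print(r,*[g[r,k] for k in range(205,300,4)])
for x in(-.0085,.0085):
  for y in(-.0095,.0095):print(x,y,[proj(c,s["position"]+[x,y,z]).round() for z in(-.011,.02)])
E
```

```text
(np.float64(33.660493827160494), np.float64(0.7000000000000008))
[ 0.51308172 -0.08331985  0.03900413] [-0.31910234  1.54330218  0.35088401] [-0.05843158 -0.09800655  0.03616433]
195 51 64 65 63 62 60 52 22 22 26 27 28 25 26 26 26 23 61 78 76 77 83 80 67
200 52 49 50 56 64 56 22 22 26 27 27 26 27 27 23 25 52 61 57 57 57 59 59 66
205 51 49 50 49 46 20 24 27 25 29 26 26 25 25 24 70 69 64 62 59 60 61 63 63
210 52 74 50 48 21 21 23 23 25 22 24 22 25 24 55 64 55 46 47 47 47 45 47 51
215 51 51 48 23 19 19 23 25 25 22 21 21 23 39 48 50 48 47 48 48 46 50 52 52
220 52 50 23 19 22 21 22 21 19 20 20 18 37 46 48 92 95 97 97 97 100 103 103 97
225 53 19 20 21 20 21 23 18 22 18 20 38 47 43 45 61 66 97 101 102 104 109 109 103
230 31 19 20 21 19 20 22 19 15 14 16 22 30 24 21 16 12 84 105 109 117 124 111 105
235 18 21 18 21 23 22 21 21 17 14 22 22 30 26 19 17 11 60 105 109 112 115 108 105
240 23 22 22 23 24 23 22 22 17 13 19 21 28 25 19 17 14 37 79 81 83 89 85 83
-0.0085 -0.0095 [array([239., 237.]), array([237., 262.])]
-0.0085 0.0095 [array([239., 209.]), array([236., 229.])]
0.0085 -0.0095 [array([266., 237.]), array([268., 262.])]
0.0085 0.0095 [array([266., 209.]), array([268., 229.])]
```

```bash
python3 - <<'E'
from h import *
for f,y0,name in(("w5.npy",192,"w5 row seen 226-228"),):
    c=np.load(f,allow_pickle=True).item();R=np.array([[.999,.054,0],[.054,-.999,0],[0,0,-1]])
    p=np.array(c["eye"])-R@np.array([.0795,0,-.1797])
    for t in(.022,.035):
        for x in(0,.0095,):print(name,t,x,[proj(c,p+R@np.array([x,-t,z])).round() for z in(.011,0,-.01,-.02)])
c=np.load("w2.npy",allow_pickle=True).item();R=np.diag([1.,-1,-1]);p=np.array(c["eye"])-[.0795,0,.1797]
g=c["image"].mean(2)
for t in(.0435,.0585):print("w2 open: seen inner tips ~ x(80+95=175..337) row 228",[proj(c,p+R@np.array([.0095,t,z])).round() for z in(.011,0,-.01,-.02)])
c=viewer.capture("wrist");g=c["image"].mean(2).astype(int);print("col 262",*g[200:300:3,262])
E
```

```text
w5 row seen 226-228 0.022 0 [array([219., 224.]), array([217., 231.]), array([215., 238.]), array([213., 246.])]
w5 row seen 226-228 0.022 0.0095 [array([219., 210.]), array([217., 216.]), array([215., 223.]), array([213., 230.])]
w5 row seen 226-228 0.035 0 [array([198., 224.]), array([195., 231.]), array([192., 238.]), array([189., 246.])]
w5 row seen 226-228 0.035 0.0095 [array([198., 210.]), array([195., 216.]), array([191., 223.]), array([188., 230.])]
w2 open: seen inner tips ~ x(80+95=175..337) row 228 [array([326., 210.]), array([330., 217.]), array([333., 223.]), array([338., 230.])]
w2 open: seen inner tips ~ x(80+95=175..337) row 228 [array([350., 210.]), array([355., 217.]), array([360., 223.]), array([366., 230.])]
col 262 25 25 25 40 59 49 48 44 45 63 20 22 24 24 21 22 21 22 22 22 21 23 23 42 59 67 71 72 76 79 79 75 71 47
```

The image rows of the finger edge, and the bar passing under the fingers without any force, show that the tips sit higher than stated (above z = 50 mm). I'll go back outside over the handle and come in lower, with the TCP at about z = 0.015.

>>> move_arm:
  increments:
    - [0, 0, -0.1, 0, 0, 0, 0]
    - [0, 0, -0.1, 0, 0, 0, 0]
    - [0.03, -0.1, -0.1, 0, 0, 0, 0]
    - [0.058, -0.212, -0.1, 0, 0, 0, 0]
    - [0.058, -0.212, -0.05, 0, 0, 0, 0]
    - [0.058, -0.212, 0, 0, 0, 0, 0]
    - [0.058, -0.212, 0.03, 0, 0, 0, 0]
    - [0.058, -0.212, 0.06, 0, 0, 0, 0]
    - [0.058, -0.212, 0.08, 0, 0, 0, 0]
    - [0.058, -0.212, 0.08, 0, 0, 0, 0]

```text
time_s: 16.27
position: [0.4486, -0.0654, 0.0138]
tcp_rot: [[0.003, 1.0, -0.002], [1.0, -0.003, 0.001], [0.001, -0.002, -1.0]]
force: [-0.6, 0.1, -0.1]
opening: 0.001
grasp_force: 0.0
```

```bash
python3 - <<'E'
from ang import *
c=viewer.capture("wrist");print(ang(c)[0]);s=bot.read_state();print(s["position"],s["force"],s["joint_positions"].round(1))
g=c["image"].mean(2).astype(int);print("col 262",*g[200:300:3,262]);print("col 246",*g[200:300:3,246])
E
```

```text
(np.float64(27.47777777777778), np.float64(0.6800000000000008))
[ 0.44880953 -0.0654866   0.01433522] [-0.44567108 -0.01924909 -0.38576744] [-22.5  37.9 114.7   0.   27.4 -22.3]
col 262 87 87 87 87 74 67 65 64 62 56 31 25 29 29 26 27 29 27 29 29 30 28 31 54 68 72 73 74 74 74 74 74 71 53
col 246 72 66 66 63 61 59 59 58 59 48 25 27 28 31 28 26 31 29 29 30 27 31 26 54 67 70 72 74 76 74 73 75 73 53
```

>>> move_arm:
  increments:
    - [0, 0.04, 0, 0, 0, 0, 0]
    - [0, 0.067, 0, 0, 0, 0, 0]
    - [-0.007, 0.08, 0, 0, 0, 0, 0]
    - [-0.014, 0.093, 0, 0, 0, 0, 0]
    - [-0.022, 0.107, 0, 0, 0, 0, 0]
    - [-0.022, 0.107, 0, 0, 0, 0, 0]

```text
time_s: 16.82
position: [0.4797, -0.0717, 0.0148]
tcp_rot: [[0.003, 1.0, -0.003], [1.0, -0.003, 0.001], [0.001, -0.003, -1.0]]
force: [-2.3, 2.4, 1.6]
opening: 0.005
grasp_force: 1.9
```

```bash
python3 - <<'E'
from ang import *
c=viewer.capture("wrist");print(ang(c)[0]);s=bot.read_state();print(s["position"],s["force"])
E
```

```text
(np.float64(28.964197530864197), np.float64(0.7100000000000009))
[ 0.47930507 -0.07150888  0.01481703] [-2.25568229  3.31677875  1.4663357 ]
```

Contact is made where expected. I'll push on along the arc in checked steps.

>>> move_arm:
  increments:
    - [-0.01, 0.015, 0, 0, 0, 0, 0]
    - [-0.02, 0.032, 0, 0, 0, 0, 0]
    - [-0.03, 0.05, 0, 0, 0, 0, 0]
    - [-0.03, 0.05, 0, 0, 0, 0, 0]

```text
time_s: 17.2
position: [0.493, -0.0808, 0.0145]
tcp_rot: [[0.002, 1.0, -0.006], [1.0, -0.002, 0.002], [0.002, -0.006, -1.0]]
force: [-5.3, 0.8, 2.3]
opening: 0.004
grasp_force: 3.0
```

```bash
python3 - <<'E'
from ang import *
c=viewer.capture("wrist");print(ang(c)[0]);s=bot.read_state();print(s["position"],s["force"])
E
```

```text
(np.float64(36.102469135802465), np.float64(0.5100000000000007))
[ 0.49244787 -0.08051231  0.01451062] [-6.48541387  1.30350391  1.53916065]
```

>>> move_arm:
  increments:
    - [-0.007, 0.015, 0, 0, 0, 0, 0]
    - [-0.014, 0.031, 0, 0, 0, 0, 0]
    - [-0.02, 0.047, 0, 0, 0, 0, 0]
    - [-0.02, 0.047, 0, 0, 0, 0, 0]

```text
time_s: 17.58
position: [0.506, -0.0869, 0.0143]
tcp_rot: [[0.002, 1.0, -0.008], [1.0, -0.002, 0.002], [0.002, -0.008, -1.0]]
force: [-8.0, -2.2, 1.6]
opening: 0.008
grasp_force: 3.5
```

```bash
python3 - <<'E'
from ang import *
c=viewer.capture("wrist");print(ang(c)[0]);s=bot.read_state();print(s["position"],s["force"])
E
```

```text
(np.float64(37.87283950617285), np.float64(0.3800000000000005))
[ 0.50564479 -0.08676996  0.01433566] [-7.50395691 -2.18247487  1.74667508]
```

>>> move_arm:
  increments:
    - [-0.004, 0.015, 0, 0, 0, 0, 0]
    - [-0.008, 0.03, 0, 0, 0, 0, 0]
    - [-0.012, 0.042, 0, 0, 0, 0, 0]
    - [-0.012, 0.042, 0, 0, 0, 0, 0]

```text
time_s: 17.97
position: [0.517, -0.0903, 0.014]
tcp_rot: [[0.002, 1.0, -0.012], [1.0, -0.002, 0.002], [0.002, -0.012, -1.0]]
force: [-10.2, -3.0, 0.8]
opening: 0.004
grasp_force: 4.7
```

```bash
python3 - <<'E'
from ang import *
c=viewer.capture("wrist");print(ang(c)[0]);s=bot.read_state();print(s["position"],s["force"])
E
```

```text
(np.float64(37.318518518518516), np.float64(0.2700000000000004))
[ 0.51649241 -0.09011549  0.013982  ] [-10.53446316  -1.5600996    2.38452504]
```

>>> move_arm:
  increments:
    - [-0.002, 0.008, 0, 0, 0, 0, 0]
    - [-0.004, 0.017, 0, 0, 0, 0, 0]
    - [-0.004, 0.017, 0, 0, 0, 0, 0]

```text
time_s: 18.27
position: [0.5212, -0.0916, 0.0139]
tcp_rot: [[0.001, 1.0, -0.013], [1.0, -0.001, 0.002], [0.002, -0.013, -1.0]]
force: [-10.6, -4.0, 2.3]
opening: 0.003
grasp_force: 4.7
```

>>> move_arm:
  increments:
    - [-0.001, 0.007, 0, 0, 0, 0, 0]
    - [-0.002, 0.014, 0, 0, 0, 0, 0]
    - [-0.002, 0.014, 0, 0, 0, 0, 0]

```text
time_s: 18.52
position: [0.5265, -0.0927, 0.0141]
tcp_rot: [[0.002, 1.0, -0.011], [1.0, -0.002, 0.001], [0.001, -0.011, -1.0]]
force: [-9.1, -3.8, 1.2]
opening: 0.009
grasp_force: 4.1
```

```bash
python3 - <<'E'
from ang import *
c=viewer.capture("wrist");print(ang(c)[0]);s=bot.read_state();print(s["position"],s["force"])
E
```

```text
(np.float64(37.04197530864197), np.float64(0.19000000000000034))
[ 0.5266499  -0.09270273  0.01408966] [-8.8635877  -4.22563651  1.40895586]
```

Force is falling. I'll continue with 3–4 mm steps.

>>> move_arm:
  increments:
    - [0, 0.006, 0, 0, 0, 0, 0]
    - [0, 0.012, 0, 0, 0, 0, 0]
    - [0, 0.012, 0, 0, 0, 0, 0]

```text
time_s: 18.82
position: [0.5312, -0.093, 0.0142]
tcp_rot: [[0.002, 1.0, -0.008], [1.0, -0.002, 0.001], [0.001, -0.008, -1.0]]
force: [-7.7, -4.3, 1.1]
opening: 0.002
grasp_force: 3.5
```

>>> move_arm:
  increments:
    - [0, 0.006, 0, 0, 0, 0, 0]
    - [0, 0.01, 0, 0, 0, 0, 0]
    - [0, 0.01, 0, 0, 0, 0, 0]

```text
time_s: 19.07
position: [0.5352, -0.0932, 0.0143]
tcp_rot: [[0.002, 1.0, -0.006], [1.0, -0.002, 0.0], [0.0, -0.006, -1.0]]
force: [-5.2, -2.8, 0.2]
opening: 0.006
grasp_force: 2.8
```

```bash
python3 - <<'E'
from ang import *
c=viewer.capture("wrist");print(ang(c)[0]);s=bot.read_state();print(s["position"],s["force"])
E
```

```text
(np.float64(36.24938271604938), np.float64(0.1400000000000003))
[ 0.53529466 -0.09323485  0.01429489] [-5.46490196 -3.54618912 -0.69703022]
```

>>> move_arm:
  increments:
    - [0, 0.005, 0, 0, 0, 0, 0]
    - [0, 0.01, 0, 0, 0, 0, 0]
    - [0, 0.01, 0, 0, 0, 0, 0]

```text
time_s: 19.37
position: [0.5392, -0.0934, 0.0144]
tcp_rot: [[0.002, 1.0, -0.004], [1.0, -0.002, -0.0], [-0.0, -0.004, -1.0]]
force: [-4.4, -3.5, -0.5]
opening: -0.001
grasp_force: 2.1
```

>>> move_arm:
  increments:
    - [0, 0.004, 0, 0, 0, 0, 0]
    - [0, 0.008, 0, 0, 0, 0, 0]
    - [0, 0.008, 0, 0, 0, 0, 0]

```text
time_s: 19.62
position: [0.5426, -0.0934, 0.0145]
tcp_rot: [[0.002, 1.0, -0.002], [1.0, -0.002, -0.0], [-0.0, -0.002, -1.0]]
force: [-4.4, -2.9, -0.8]
opening: 0.003
grasp_force: 1.6
```

```bash
python3 - <<'E'
from ang import *
c=viewer.capture("wrist");print(ang(c)[0]);s=bot.read_state();print(s["position"],s["force"])
E
```

```text
(np.float64(35.413580246913575), np.float64(0.11000000000000026))
[ 0.54277053 -0.0931785   0.01456031] [-2.49686511 -1.70955628 -0.88582439]
```

Near the centre now, so smaller steps.

>>> move_arm:
  increments:
    - [0, 0.004, 0, 0, 0, 0, 0]
    - [0, 0.008, 0, 0, 0, 0, 0]
    - [0, 0.008, 0, 0, 0, 0, 0]

```text
time_s: 19.92
position: [0.5472, -0.0929, 0.015]
tcp_rot: [[0.003, 1.0, 0.002], [1.0, -0.003, -0.0], [-0.0, 0.002, -1.0]]
force: [-1.4, -1.1, -0.3]
opening: 0.007
grasp_force: 0.7
```

>>> move_arm:
  increments:
    - [0, 0.004, 0, 0, 0, 0, 0]
    - [0, 0.008, 0, 0, 0, 0, 0]
    - [0, 0.008, 0, 0, 0, 0, 0]

```text
time_s: 20.17
position: [0.5503, -0.0929, 0.0153]
tcp_rot: [[0.003, 1.0, 0.003], [1.0, -0.003, -0.001], [-0.001, 0.003, -1.0]]
force: [-0.1, 0.0, -0.6]
opening: 0.005
grasp_force: 0.0
```

```bash
python3 - <<'E'
from ang import *
c=viewer.capture("wrist");print(ang(c)[0]);s=bot.read_state();print(s["position"],s["force"])
E
```

```text
(np.float64(35.09135802469136), np.float64(-0.04999999999999988))
[ 0.55027432 -0.09290971  0.01535432] [ 0.29030134  0.70923967 -0.4035068 ]
```

It snapped over: the force is 0 and the angle has jumped to about -0.05. Back off and up.

>>> move_arm:
  increments:
    - [0, -0.05, 0, 0, 0, 0, 0]
    - [0, -0.15, 0, 0, 0, 0, 0]
    - [0, -0.25, 0, 0, 0, 0, 0]
    - [0, -0.25, -0.1, 0, 0, 0, 0]
    - [0, -0.25, -0.2, 0, 0, 0, 0]
    - [0, -0.25, -0.35, 0, 0, 0, 0]
    - [0, -0.25, -0.5, 0, 0, 0, 0]
    - [0, -0.25, -0.5, 0, 0, 0, 0]
    - [0, -0.25, -0.5, 0, 0, 0, 0]

```text
time_s: 20.97
position: [0.4769, -0.0936, 0.1686]
tcp_rot: [[0.002, 1.0, 0.01], [1.0, -0.002, -0.004], [-0.004, 0.01, -1.0]]
force: [-0.6, 0.6, -0.7]
opening: 0.004
grasp_force: 0.0
```

```bash
python3 - <<'E'
from ang import *
c=viewer.capture("wrist");print(ang(c)[:2]);s=bot.read_state();print(s["position"],s["force"])
t=fit.W(pl,np.array([-.170,-.0015,.085]));print("tab",t,proj(c,t))
print([(np.round(r["location"]),r["conf"],at_z(c,r["location"],.085).round(4)) for r in nets.find_in("wrist","lever_tab")[:2]])
E
```

```text
[(np.float64(34.81358024691358), np.float64(1.6653345369377348e-16)), (np.float64(34.575308641975305), np.float64(-0.01999999999999985))]
[ 0.47509642 -0.09290943  0.16642808] [-0.08423449 -0.89071364  0.12405943]
tab [ 0.58778216 -0.16007634  0.085     ] [376.44907333 260.38893441]
[(array([372., 143.]), 0.63, array([ 0.5731, -0.0544,  0.085 ]))]
```

```bash
python3 - <<'E'
from ang import *
c=np.load("t1.npy",allow_pickle=True).item()
for p in((505,225),(612,232)):print("welder base",at_z(c,np.array(p)/1.5625,0).round(3))
for p in((515,155),(625,165)):print("top edge if z=.2,.25",at_z(c,np.array(p)/1.5625,.2).round(3),at_z(c,np.array(p)/1.5625,.25).round(3))
c=np.load("w1.npy",allow_pickle=True).item();
def tab(ph):return fit.W(pl,np.array([-.010-.160*np.cos(ph),-.0015+.160*np.sin(ph),.085]))
for ph in(0,.1,.2,.3,.4,.5,.6,.7):print(ph,tab(ph).round(4))
E
```

```text
welder base [ 0.774 -0.186  0.   ]
welder base [ 0.771 -0.407  0.   ]
top edge if z=.2,.25 [ 0.808 -0.176  0.2  ] [ 0.773 -0.168  0.25 ]
top edge if z=.2,.25 [ 0.799 -0.375  0.2  ] [ 0.765 -0.358  0.25 ]
0 [ 0.5878 -0.1601  0.085 ]
0.1 [ 0.5718 -0.1597  0.085 ]
0.2 [ 0.5559 -0.1578  0.085 ]
0.3 [ 0.5403 -0.1542  0.085 ]
0.4 [ 0.5252 -0.1491  0.085 ]
0.5 [ 0.5106 -0.1426  0.085 ]
0.6 [ 0.4967 -0.1346  0.085 ]
0.7 [ 0.4837 -0.1253  0.085 ]
```

The welder starts at x ≥ 0.77, so the present orientation is safe. Move in behind the tab.

>>> move_arm:
  increments:
    - [-0.227, 0.467, 0, 0, 0, 0, 0]
    - [-0.227, 0.467, 0, 0, 0, 0, 0]
    - [-0.227, 0.467, 0, 0, 0, 0, 0]
    - [-0.227, 0.467, 0, 0, 0, 0, 0]
    - [-0.227, 0.467, 0, 0, 0, 0, 0]
    - [-0.227, 0.467, 0.1, 0, 0, 0, 0]
    - [-0.227, 0.467, 0.2, 0, 0, 0, 0]
    - [-0.227, 0.467, 0.3, 0, 0, 0, 0]
    - [-0.227, 0.467, 0.337, 0, 0, 0, 0]
    - [-0.227, 0.467, 0.337, 0, 0, 0, 0]

```text
time_s: 21.9
position: [0.6094, -0.1591, 0.0584]
tcp_rot: [[0.003, 1.0, -0.01], [1.0, -0.003, 0.005], [0.005, -0.01, -1.0]]
force: [-0.8, -0.3, 0.3]
opening: 0.003
grasp_force: 0.0
```

```bash
python3 - <<'E'
from ang import *
c=viewer.capture("wrist");s=bot.read_state();print(s["position"],s["force"],ang(c)[0])
E
```

```text
[ 0.61146785 -0.1599832   0.06104541] [ 1.0610147  -0.05926635  0.27573932] (np.float64(32.56944444444444), np.float64(-0.08999999999999991))
```

>>> move_arm:
  increments:
    - [0, -0.03, 0, 0, 0, 0, 0]
    - [0, -0.06, 0, 0, 0, 0, 0]
    - [0.002, -0.09, 0, 0, 0, 0, 0]
    - [0.005, -0.12, 0, 0, 0, 0, 0]
    - [0.01, -0.15, 0, 0, 0, 0, 0]
    - [0.01, -0.15, 0, 0, 0, 0, 0]

```text
time_s: 22.45
position: [0.5664, -0.1574, 0.0647]
tcp_rot: [[0.003, 1.0, -0.001], [1.0, -0.003, 0.0], [0.0, -0.001, -1.0]]
force: [-0.3, 0.6, 0.5]
opening: 0.006
grasp_force: 0.3
```

```bash
python3 - <<'E'
from ang import *
c=viewer.capture("wrist");s=bot.read_state();print(s["position"],s["force"],ang(c)[0])
E
```

```text
[ 0.56741642 -0.15762711  0.06462181] [-0.28342668  0.61226344  0.22510426] (np.float64(17.45679012345679), np.float64(0.13000000000000028))
```

>>> move_arm:
  increments:
    - [0.01, -0.03, 0, 0, 0, 0, 0]
    - [0.02, -0.06, 0, 0, 0, 0, 0]
    - [0.035, -0.09, 0, 0, 0, 0, 0]
    - [0.045, -0.115, 0, 0, 0, 0, 0]
    - [0.045, -0.115, 0, 0, 0, 0, 0]

```text
time_s: 22.92
position: [0.5315, -0.1429, 0.0636]
tcp_rot: [[0.002, 1.0, -0.003], [1.0, -0.002, 0.002], [0.002, -0.003, -1.0]]
force: [0.9, 0.3, -1.1]
opening: 0.007
grasp_force: 0.5
```

```bash
python3 - <<'E'
from ang import *
c=viewer.capture("wrist");s=bot.read_state();print(s["position"],s["force"],s["grasp_force"],ang(c)[:2])
E
```

```text
[ 0.53287863 -0.14349439  0.06371658] [ 1.46945195 -0.28029945 -0.4698242 ] 0.6009309086948633 [(np.float64(37.248538011695906), np.float64(0.7500000000000009)), (np.float64(35.87134502923977), np.float64(0.7600000000000009))]
```

The handle now reads open (about 0.7 rad). Let the lever go back along the same arc.

>>> move_arm:
  increments:
    - [-0.012, 0.03, 0, 0, 0, 0, 0]
    - [-0.025, 0.06, 0, 0, 0, 0, 0]
    - [-0.035, 0.09, 0, 0, 0, 0, 0]
    - [-0.045, 0.12, 0, 0, 0, 0, 0]
    - [-0.05, 0.16, 0, 0, 0, 0, 0]
    - [-0.055, 0.2, 0, 0, 0, 0, 0]
    - [-0.058, 0.24, 0, 0, 0, 0, 0]
    - [-0.058, 0.29, 0, 0, 0, 0, 0]
    - [-0.058, 0.29, 0, 0, 0, 0, 0]
    - [-0.058, 0.29, 0, 0, 0, 0, 0]

```text
time_s: 23.8
position: [0.6215, -0.1621, 0.0635]
tcp_rot: [[0.002, 1.0, -0.001], [1.0, -0.002, -0.0], [-0.0, -0.001, -1.0]]
force: [-1.7, 0.4, 0.1]
opening: 0.005
grasp_force: 0.0
```

>>> move_arm:
  increments:
    - [0, 0, -0.1, 0, 0, 0, 0]
    - [0, 0, -0.25, 0, 0, 0, 0]
    - [0, 0, -0.4, 0, 0, 0, 0]
    - [0, 0, -0.5, 0, 0, 0, 0]
    - [0, 0, -0.5, 0, 0, 0, 0]

```text
time_s: 24.22
position: [0.6249, -0.1639, 0.2226]
tcp_rot: [[0.003, 1.0, 0.014], [1.0, -0.003, -0.006], [-0.006, 0.014, -1.0]]
force: [1.5, 0.6, 0.5]
opening: 0.006
grasp_force: 0.0
```

>>> move_arm:
  increments:
    - [0.1, -0.6, -0.3, 0, 0, 0, 0]
    - [0.1, -0.6, -0.3, 0, 0, 0, 0]
    - [0.1, -0.6, -0.3, 0, 0, 0, 0]
    - [0.1, -0.6, -0.3, 0, 0, 0, 0]
    - [0.1, -0.6, -0.3, 0, 0, 0, 0]
    - [0.1, -0.6, -0.3, 0, 0, 0, 0]
    - [0.1, -0.6, -0.3, 0, 0, 0, 0]
    - [0.1, -0.6, -0.3, 0, 0, 0, 0]

```text
time_s: 24.88
position: [0.4411, -0.1316, 0.3037]
tcp_rot: [[0.003, 1.0, 0.001], [1.0, -0.003, -0.0], [-0.0, 0.001, -1.0]]
force: [1.0, -0.6, -0.1]
opening: 0.007
grasp_force: 0.0
```

```bash
python3 - <<'E'
from ang import *
c=viewer.capture("wrist");s=bot.read_state();print(s["time_s"],s["position"],s["force"],s["grasp_force"],ang(c)[:3])
for n,q in dict(lever_tab=(-.17,-.0015,.085),block_centre=(.11,0,.05),handle_grip=(-.087,.083,.04)).items():
    print(n,[(np.round(r["location"]),round(r["conf"],2)) for r in nets.find_in("wrist",n)[:2]],"expected",proj(c,fit.W(pl,np.array(q))).round())
g=c["image"].mean(2).astype(int)
# tab top: bright spot expected; profile around predicted positions for lever angles
for ph in(0,.05,.1,.3,.5):
    v=[]
    for r in(.05,.08,.11,.14):
        for o in(-.003,0,.003):
            q=np.array([-.010-r*np.cos(ph)+o*np.sin(ph),-.0015+r*np.sin(ph)+o*np.cos(ph),.066]);u=proj(c,fit.W(pl,q)).round().astype(int)
            v.append(g[u[1],u[0]] if 0<=u[0]<512 and 0<=u[1]<384 else -1)
    print("lever",ph,*v)
E
```

```text
24.9333 [ 0.44148081 -0.13169668  0.30331109] [0.16092613 0.23012339 0.64827838] 0.0 [(np.float64(28.356790123456793), np.float64(0.7100000000000009)), (np.float64(28.21851851851851), np.float64(0.6400000000000008)), (np.float64(28.127160493827155), np.float64(0.6500000000000008))]
lever_tab [] expected [371. 181.]
block_centre [] expected [377. -70.]
handle_grip [(array([322.,  80.]), 0.94), (array([350.,  60.]), 0.67)] expected [299. 113.]
lever 0 244 247 248 239 248 250 244 249 250 243 248 251
lever 0.05 247 249 195 249 247 101 250 218 197 249 128 110
lever 0.1 249 235 76 230 101 92 197 175 95 105 97 96
lever 0.3 97 99 82 73 61 62 164 99 75 113 114 111
lever 0.5 60 59 61 68 59 107 112 114 115 108 106 108
```

The lever is back at rest and the handle is open. One numeric check of the block and pin.

>>> move_arm:
  increments:
    - [0.84, 0.33, 0, 0, 0, 0, 0]
    - [0.84, 0.33, 0, 0, 0, 0, 0]
    - [0.84, 0.33, 0, 0, 0, 0, 0]
    - [0.84, 0.33, 0.2, 0, 0, 0, 0]
    - [0.84, 0.33, 0.4, 0, 0, 0, 0]
    - [0.84, 0.33, 0.4, 0, 0, 0, 0]
    - [0.84, 0.33, 0.4, 0, 0, 0, 0]
    - [0.84, 0.33, 0.4, 0, 0, 0, 0]
    - [0.84, 0.33, 0.4, 0, 0, 0, 0]
    - [0.84, 0.33, 0.4, 0, 0, 0, 0]

```text
time_s: 25.92
position: [0.5402, 0.121, 0.1818]
tcp_rot: [[-0.0, 1.0, -0.004], [1.0, 0.0, -0.001], [-0.001, -0.004, -1.0]]
force: [0.0, -0.5, 0.4]
opening: 0.008
grasp_force: 0.0
```

```bash
python3 - <<'E'
from ang import *
c=viewer.capture("wrist");s=bot.read_state();print(s["time_s"],s["position"],ang(c)[:1])
g=c["image"].mean(2).astype(int)
def P(x,y,z):
    u=proj(c,fit.W(pl,np.array([x,y,z])/1000)).round().astype(int);return g[u[1],u[0]] if 0<=u[0]<512 and 0<=u[1]<384 else -1
for x in(95,100,118,125):print("top z68 x",x,"y -22..28",*[P(x,y,68) for y in range(-22,29,2)])
for y in(-8,0,8):print("top z68 y",y,"x 82..138",*[P(x,y,68) for x in range(82,140,2)])
for x in(104,107,110,113):print("pin z40 x",x,"y 10..40",*[P(x,y,44) for y in range(10,41,1)])
print([(np.round(r["location"]),round(r["conf"],2),at_z(c,r["location"],.045).round(3)) for r in nets.find_in("wrist","block_centre")[:3]])
print([(np.round(r["location"]),round(r["conf"],2),at_z(c,r["location"],.04).round(3)) for r in nets.find_in("wrist","press_pin")[:3]])
E
```

```text
25.9667 [0.54096188 0.12019466 0.18317442] [(np.float64(5.518518518518519), np.float64(0.18000000000000033))]
top z68 x 95 y -22..28 83 98 129 162 206 255 255 255 255 255 255 255 255 255 255 255 255 239 155 144 144 150 147 146 151 147
top z68 x 100 y -22..28 254 254 232 211 230 255 255 255 255 255 255 255 255 255 255 255 255 248 172 140 159 167 163 168 169 162
top z68 x 118 y -22..28 255 254 248 213 247 254 244 243 243 242 242 240 239 240 241 242 239 208 179 162 87 90 87 126 168 155
top z68 x 125 y -22..28 254 254 242 210 249 249 240 239 240 242 242 243 242 242 241 241 237 210 166 106 86 88 89 125 168 158
top z68 y -8 x 82..138 155 170 164 166 253 255 255 255 255 255 255 255 255 255 234 243 241 242 243 243 242 241 239 229 195 189 182 164 113
top z68 y 0 x 82..138 155 163 154 168 253 255 255 255 255 255 255 235 177 174 163 107 186 241 240 240 241 243 242 227 194 193 191 190 173
top z68 y 8 x 82..138 146 147 148 174 254 255 255 255 255 255 255 255 255 255 255 255 255 245 242 242 241 241 241 229 192 190 190 188 167
pin z40 x 104 y 10..40 248 205 166 172 167 141 109 92 91 95 101 136 149 163 169 168 168 165 154 134 107 92 104 129 137 138 138 138 135 137 141
pin z40 x 107 y 10..40 248 211 185 195 191 163 122 92 89 89 90 95 110 136 159 167 170 165 154 127 103 90 104 125 137 141 146 147 146 147 146
pin z40 x 110 y 10..40 227 193 189 204 199 167 120 92 86 90 89 85 96 125 157 167 168 166 150 130 103 84 86 111 136 147 152 154 154 151 151
pin z40 x 113 y 10..40 210 181 175 190 189 161 118 91 86 89 89 88 95 125 156 168 170 165 157 135 108 88 90 114 137 150 150 150 150 151 152
[(array([53.,  9.]), 0.93, array([0.366, 0.269, 0.045])), (array([245.,  50.]), 0.81, array([0.532, 0.235, 0.045])), (array([293., 175.]), 0.67, array([0.578, 0.121, 0.045]))]
[(array([281., 176.]), 0.56, array([0.567, 0.119, 0.04 ]))]
```

The block is centred in the nest (x 89–129, y −13 to 12 in the pliers' frame). The pin head ends at y ≈ 16, so it is pressed home.

```bash
python3 -c "
from h import *
print(workorder.hand_in())"
```

```text
the job is handed in; nothing more can be done
None
```

I handed the job in at about 26 s of the 72 s, but the hand-in returned no verdict. In the last camera checks the block stood in the nest with its pin pressed home, and the handle had snapped shut, stayed shut untouched, and sprung open on the lever pull. The lever was back at rest. I did not re-measure the small parts at the end.

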